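Square up a pile of blanks in the corner jig

ROBOT

A 6-joint arm with a two-finger parallel gripper is mounted at the origin on the work surface. World frame = base frame: x ahead of the robot, y to its left, z up, the work surface at z = 0. Lengths are in mm, angles in rad, forces in N, time in s.
With the tool pointing down it reaches from about 350 to 875 mm from the base axis. Payload 4.2 kg.
Tool frame: the origin (TCP) lies midway between the tips of the shut fingers; the grasp point (between the pads) lies 19 mm behind it (arm.grip_point_offset is the distance from the TCP to the grasp point, in mm); z points along the fingers, x is the direction in which the jaws open and shut, and the axes are right-handed (so a half turn about z gives the same grasp; the last joint's range is limited). The gripper opens to 85 mm and grips with 20 to 120 N. Pads are 22 mm wide; open, the fingers measure 114 mm over their backs; the gripper's body (76 mm by 85 mm) begins 54 mm behind the grasp point. The pads swing forward as they close: fully open they stand 13 mm farther back than shut.
Start: joints at [1.389, 0.385, 0.008, 0, -1.194, -0.259], TCP at [266.631, 565.25, 231.312] pointing down, gripper open.
Joint ranges: [-3.14, 3.14], [-1.21, 2.06], [-1.07, 1.41], [-3.16, 2.05], [-2.99, -0.16], [-3.1, 3.1]. Speed limits (rad/s): [2.79, 2.79, 3.14, 3.14, 3.14, 3.14].

INTERFACE

Orientations are given as a unit quaternion [x, y, z, w].
In Python, from bench import arm gives the robot as it stands.
- The arm moves only by the tool move_arm, never from a script. Its argument "targets" is a list of rows, each a list of 7 numbers: the shift along the tool's x, y, z in cm, then the turn, a rotation vector about the tool's x, y, z in degrees, then the closure in counts, from 0 (fully open) to 255 (shut). In form: [[x, y, z, wx, wy, wz, grip], ...]. A call has 1 to 20 rows; each row is the pose to reach, as a shift and turn from the pose commanded when the call began, along the tool's axes at that moment; what a row does not reach only later rows make up. A row lasts 1/8 s, in which the tool goes at most 62.5 mm and 10.7 degrees, less where a joint would pass 70% of its speed; a pose out of reach is approached as far as the arm can. A call with a gripper value outside its range is refused whole. The fingers move at their own pace and stop on an object; the grip force is fixed at half the most. Time passes only in rows, so rows that repeat a pose let the fingers close. It gives the time, the measured TCP pose, the force and the opening at its end, in the units of the state.
- arm.read_state(): the state, without advancing time (a new reading comes with each control period).
- arm.get_image(name): name is "scene" or "top" or "wrist"; returns (picture, depth): 480x640x3 uint8, blue, green, red; 480x640 float32, mm along the optical axis (not along the pixel's ray), 0 where there is no reading.
- arm.camera_params(name): a dict with "mtx" (3x3 intrinsics, pixels), "world_to_cam" (4x4, takes a point from world to camera coordinates); the wrist camera has in their place "mount" (4x4, takes a point from camera to tool coordinates, whose origin is the TCP and whose axes are the tool frame's). Camera axes: x right, y down, z forward; pixel columns grow to the right and rows downward; lengths in mm; the calibration is good to about 2 mm. A picture is of the moment at which its call begins: read the wrist's pose just before it. camera_params takes no time and is no camera call.
- arm.job_done(): hands the job in, once; it reports no verdict.
Trained networks look in the newest picture that a camera, given by its name, has taken for a name from the list of things; names that differ only in an ending like _2 or _b are one class to them, and where a whole thing is asked for, a point or a joint stands for the part that bears it (a point fixed in the world has none). Each returns a list of dicts, best first, with "score" (0 to 1); they miss things now and then, are a little off and sometimes report something else, mostly with a low value. They report only what shows in the picture. A call takes as long as a camera call. They do not tell look-alikes from the thing itself.
- arm.search_frame(thing, camera): "bbox" ([left, top, right, bottom] in pixels, round what is visible of it).
- arm.tip_of(thing, camera): "uv" ([column, row] in pixels: a listed point, or the origin of a listed thing).
The state is a dict: "clock": time; "joints": joint angles; "joint_vel": joint speeds; "joint_efforts": joint torques, N m; "position": TCP position; "ee_rot": TCP orientation; "contact_force": force on the tool from outside, world axes, zero at the start; "wrist_torque": the same for the moment, N m; "gripper_width": finger opening in mm.
Only numpy, scipy, OpenCV 4.12 (cv2) and the standard library are available. Lean on these libraries where they do the work, as an engineer would, in place of code of your own. Each camera call takes 0.05 s, during which the arm holds its last target.

TASK

Three wooden blanks are to be drilled together: put the two that lie on the bench on top of the one in the white jig, then push the whole pile snug into the jig's corner so that all three are flush against both the aluminium rail and the red end stop. Push by feel, without ramming the rail or the stop, and leave everything else on the bench where it is.

Things in the scene. Friction and masses are not known exactly. Their poses are not given: they have to be found in the camera images.
- a_center (a point): a loose flat wooden blank (dark-brown hardwood), 60 x 120 x 15 mm, about 80 g; this point is its centre, half-way up; own x across its 60 mm width, y along its 120 mm length, z up when lying flat. All three blanks are alike. This one starts lying askew on the jig's base, clear of rail and stop; it stays at the bottom.
- b_center (a point): a loose flat wooden blank (dark-brown hardwood), 60 x 120 x 15 mm, about 80 g; this point is its centre, half-way up; own x across its 60 mm width, y along its 120 mm length, z up when lying flat. All three blanks are alike. Starts flat on the bench.
- c_center (a point): a loose flat wooden blank (dark-brown hardwood), 60 x 120 x 15 mm, about 80 g; this point is its centre, half-way up; own x across its 60 mm width, y along its 120 mm length, z up when lying flat. All three blanks are alike. Starts flat on the bench.
- blank_a: the same blank as a_center; origin at the centre of its underside, axes alike
- blank_b: the same blank as b_center; origin at the centre of its underside
- blank_c: the same blank as c_center; origin at the centre of its underside
- jig: fixed squaring jig: white base board 170 (x) x 260 (y) x 12 mm high, origin at the centre of its underside, z up. Along its far (+x) edge stands the rail. Nothing else stands on the base but the red stop.
- rail: (with the red stop clamped on it) the jig's aluminium rail, rigid, 20 mm thick (x), 260 mm long (y), standing 42 mm above the base's top; its frame is the jig's frame. Its working face looks to the jig's -x and lies 60 mm from the jig's origin.
- stop_nearest (a point): point on the rail's face at base-top height, 50 mm to +y of the jig's origin; axes as the jig's. The red end stop (rigid block 90 x, 20 y, 42 mm high, black knob to 54 mm; square to the rail, one end against it) has its working face, which looks to -y, 0 to 58 mm to +y of here. No reading tells where: look or feel. A blank is flush when its centre is 60 mm to -y of that face.
- rail_face (a point): point on the rail's working face, half-way along, at the height of the base's top (12 mm above the bench); axes as the jig's: x into the rail, y along it, z up. A blank is flush with the rail when its centre is 30 mm to -x of this face with its length along the rail.
- glue: yellow glue bottle, 54 mm across, 150 mm high, upright; leave alone; origin under its centre
- tape: yellow tape measure 60 x 65 x 32 mm; leave alone; origin under its centre
- pencil: red flat carpenter's pencil 12 x 170 x 8 mm; leave alone; origin under its centre
- screws: glass jar with steel lid, 68 mm across, 85 mm high; leave alone; origin under its centre
- hammer: hammer lying on the bench; leave alone
- driver: screwdriver lying on the bench; leave alone
- battery: black and orange battery pack 75 x 110 x 66 mm; leave alone; origin under its centre
Not all that is in view belongs to the job. What is shaped like the blank_c but purple is not meant. Leave any purple look-alike of the blank_a alone.

How it is judged (in metres and radians):
On the way, in this order (a step that is already met when the one before it is completed fails the run):
1. a second blank lies on the one in the jig (z of a_center in the frame of rail_face between 0.0035 and 0.0115 m and ((z of b_center in the frame of rail_face between 0.0185 and 0.0265 m and horizontal distance between b_center and a_center below 0.04 m) or (z of c_center in the frame of rail_face between 0.0185 and 0.0265 m and horizontal distance between c_center and a_center below 0.04 m))), for 0.2 s.
2. all three blanks lie one on another in the jig (z of a_center in the frame of rail_face between 0.0035 and 0.0115 m and horizontal distance between each of b_center, c_center and a_center below 0.04 m and ((z of b_center in the frame of rail_face between 0.0185 and 0.0265 m and z of c_center in the frame of rail_face between 0.0335 and 0.0415 m) or (z of c_center in the frame of rail_face between 0.0185 and 0.0265 m and z of b_center in the frame of rail_face between 0.0335 and 0.0415 m))), for 0.2 s.
At the end, for the whole second after the job is handed in: The three blanks lie flat in one pile on the jig's base, the first at the bottom and the other two above it in either order, each with its long side within 2 mm of the rail's face and its end within 2 mm of the stop's face, parallel to the rail within 0.025 rad, released and at rest (z of a_center in the frame of rail_face between 0.0035 and 0.0115 m and ((z of b_center in the frame of rail_face between 0.0185 and 0.0265 m and z of c_center in the frame of rail_face between 0.0335 and 0.0415 m) or (z of c_center in the frame of rail_face between 0.0185 and 0.0265 m and z of b_center in the frame of rail_face between 0.0335 and 0.0415 m)) and x of a_center in the frame of rail_face between -0.032 and -0.028 m and (y of stop_c0 in the frame of a_center between 0.068 and 0.072 m or y of stop_c0 in the frame of a_center between -0.072 and -0.068 m) and angle between the y axis of each of a_center, b_center, c_center and the y axis of rail_face, either way round below 0.025 rad and angle between each of a_center, b_center, c_center's own z axis and vertical below 0.05 rad and x of b_center in the frame of rail_face between -0.032 and -0.028 m and (y of stop_c0 in the frame of b_center between 0.068 and 0.072 m or y of stop_c0 in the frame of b_center between -0.072 and -0.068 m) and x of c_center in the frame of rail_face between -0.032 and -0.028 m and (y of stop_c0 in the frame of c_center between 0.068 and 0.072 m or y of stop_c0 in the frame of c_center between -0.072 and -0.068 m) and linear speed of each of blank_a, blank_b, blank_c below 0.01 m/s); the robot touches nothing.
It fails at once if a blank is rammed against the rail or the stop (over 25 N) (contact force between any of blank_a, blank_b, blank_c and rail above 25 N).
It fails at once if the rail or the stop is struck with the gripper (over 25 N) (contact force between any of the fingers, the arm and rail above 25 N).
It fails at once if another thing on the bench is moved by more than 30 mm (distance of any of glue, tape, pencil, screws, hammer, driver, battery from where it was at the start of the episode above 0.03 m).
It also fails if it takes over 72 s, if anything falls off the work surface, if the arm or the gripper's body presses on something with over 40 N, if the wrist force passes 120 N, or if a joint passes its speed limit or range.

## Working session

There is one attempt and no reset: what is moved stays moved. The work goes in short steps, Python scripts to look and compute and a tool call to move; the robot and the scene stay as the last step left them, time stands still between calls to the robot, and variables do not carry over. Pictures are saved under pics/ and viewed, and the job is handed in when it is done.

Besides the shell and the picture viewer there is one more tool, called after ">>>" as name(argument=value, ...) on one line, values as JSON. move_arm: Moves the arm, as the interface text tells. Its arguments: {"type":"object","properties":{"targets":{"type":"array","items":{"type":"array","items":{"type":"number"}}}},"required":["targets"]}

```bash
ls; mkdir -p pics; python3 - <<'E'
from bench import arm
import cv2,numpy as np
np.set_printoptions(precision=3,suppress=True)
print(arm.read_state())
for n in ["scene","top","wrist"]:
    im,d=arm.get_image(n); cv2.imwrite(f"pics/{n}0.png",im); np.save(f"pics/{n}0.npy",d)
    print(n,arm.camera_params(n))
E
```

```text
pics
{'clock': 0.0, 'joints': array([ 1.389,  0.386,  0.007, -0.   , -1.194, -0.259]), 'joint_vel': array([-0.001, -0.001,  0.   ,  0.002,  0.   , -0.   ]), 'joint_efforts': array([  0.   , -39.229,  18.84 ,   4.186,  -0.005,  -0.   ]), 'position': array([266.386, 564.736, 230.216]), 'ee_rot': array([-0.535,  0.845, -0.001, -0.001]), 'contact_force': array([-0.278,  1.126, -0.17 ]), 'wrist_torque': array([-0.023,  0.014,  0.037]), 'gripper_width': 85.32145820590998}
scene {'mtx': array([[574.328,   0.   , 301.509],
       [  0.   , 574.328, 239.565],
       [  0.   ,   0.   ,   1.   ]]), 'world_to_cam': array([[  -0.812,    0.583,    0.017,  481.615],
       [   0.382,    0.553,   -0.74 , -145.99 ],
       [  -0.442,   -0.594,   -0.672, 1566.018],
       [   0.   ,    0.   ,    0.   ,    1.   ]])}
top {'mtx': array([[607.535,   0.   , 329.069],
       [  0.   , 607.535, 239.744],
       [  0.   ,   0.   ,   1.   ]]), 'world_to_cam': array([[  -0.028,   -1.   ,   -0.006,  -26.84 ],
       [  -0.996,    0.028,   -0.086,  556.445],
       [   0.086,    0.003,   -0.996, 1550.01 ],
       [   0.   ,    0.   ,    0.   ,    1.   ]])}
wrist {'mtx': array([[355.105,   0.   , 314.553],
       [  0.   , 355.105, 238.546],
       [  0.   ,   0.   ,   1.   ]]), 'mount': array([[   1.   ,   -0.   ,   -0.   ,   -0.162],
       [   0.   ,    0.95 ,    0.312,  -79.417],
       [   0.   ,   -0.312,    0.95 , -142.023],
       [   0.   ,    0.   ,    0.   ,    1.   ]])}
```

View pics/top0.png

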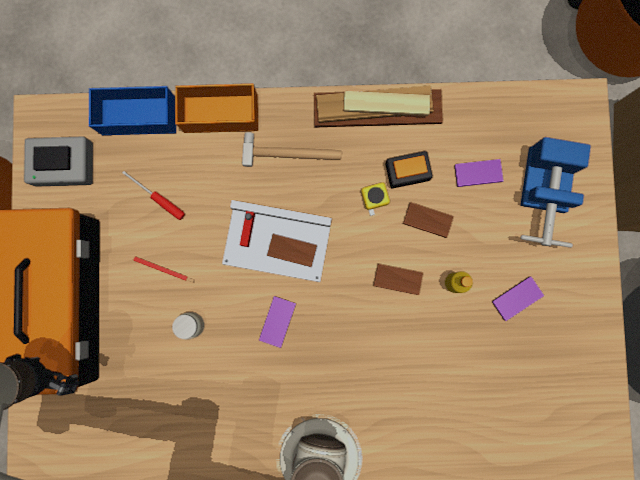

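View pics/scene0.png

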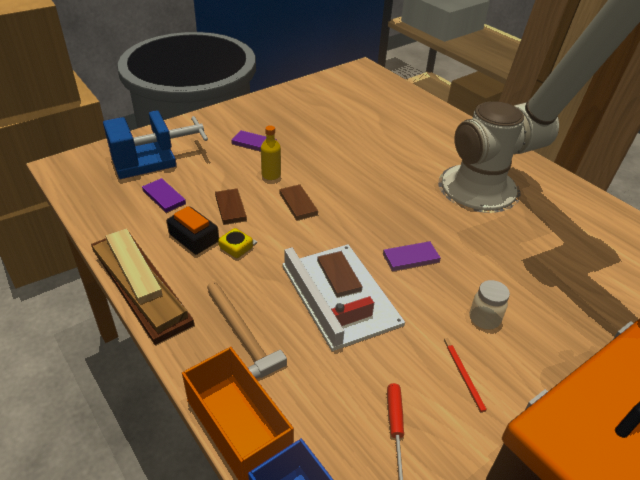

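View pics/wrist0.png

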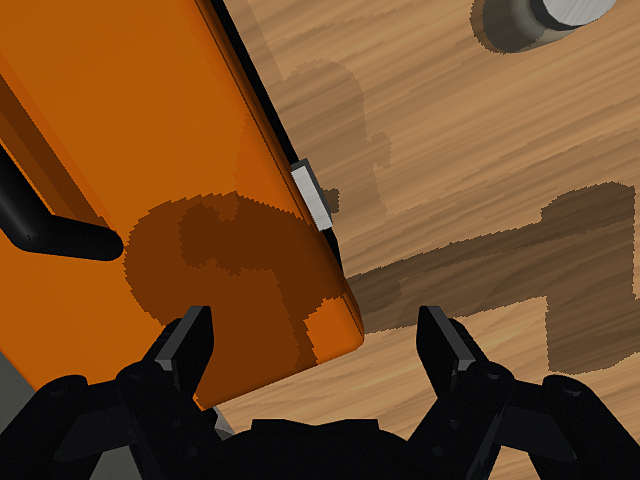

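The top view shows the jig at about (277,242) with blank A at (292,250) and the red stop at (247,229). The two brown blanks are at (398,279) and (428,220), and there are three purple look-alikes. Next I measure with depth and the networks.

```bash
cat > h.py <<'E'
from bench import arm
import cv2,numpy as np
from scipy.spatial.transform import Rotation as R
np.set_printoptions(precision=2,suppress=True)
def T_tool(s):
    T=np.eye(4);T[:3,:3]=R.from_quat(s['ee_rot']).as_matrix();T[:3,3]=s['position'];return T
def cam_pose(n,s=None):
    p=arm.camera_params(n)
    if n=='wrist': return p['mtx'],T_tool(s)@p['mount']
    return p['mtx'],np.linalg.inv(p['world_to_cam'])
def cloud(d,K,Tc):
    v,u=np.mgrid[0:d.shape[0],0:d.shape[1]]
    P=np.stack([(u-K[0,2])/K[0,0]*d,(v-K[1,2])/K[1,1]*d,d],-1)
    return P@Tc[:3,:3].T+Tc[:3,3]
def ray(uv,K,Tc,z):
    r=Tc[:3,:3]@np.array([(uv[0]-K[0,2])/K[0,0],(uv[1]-K[1,2])/K[1,1],1]);o=Tc[:3,3]
    return o+r*(z-o[2])/r[2]
def blobs(im,kind,amin=200):
    hsv=cv2.cvtColor(im,cv2.COLOR_BGR2HSV)
    if kind=='brown': m=cv2.inRange(hsv,(3,70,25),(14,230,135))
    if kind=='red': m=cv2.inRange(hsv,(0,170,90),(8,255,255))|cv2.inRange(hsv,(173,170,90),(180,255,255))
    if kind=='white': m=cv2.inRange(hsv,(0,0,150),(180,40,255))
    m=cv2.morphologyEx(m,cv2.MORPH_OPEN,np.ones((3,3),np.uint8))
    n,l,st,c=cv2.connectedComponentsWithStats(m)
    return [(l==i,c[i],st[i,4]) for i in range(1,n) if st[i,4]>=amin]
E
python3 - <<'E'
from h import *
for n in ['top','scene']:
    im=cv2.imread(f'pics/{n}0.png');d=np.load(f'pics/{n}0.npy');K,T=cam_pose(n)
    P=cloud(d,K,T)
    for kind in ['brown','red','white']:
        for m,c,a in blobs(im,kind,150 if kind!='white' else 600):
            q=P[cv2.erode(m.astype(np.uint8),np.ones((3,3)))>0]
            if a>20000: continue
            z=np.median(q[:,2])
            vs,us=np.nonzero(m); w=np.array([ray((u,v),K,T,z)[:2] for u,v in zip(us,vs)],np.float32)
            (cx,cy),(sx,sy),ang=cv2.minAreaRect(w)
            print(n,kind,c,a,'z',z,'rect',(cx,cy),(sx,sy),ang)
for t in ['a_center','b_center','jig','stop_nearest','rail_face','glue','tape','screws','battery','pencil']:
    r=arm.tip_of(t,'top'); print(t,[(np.round(x['uv']),round(x['score'],2)) for x in r[:6]])
print(arm.read_state()['clock'])
E
```

```text
top brown [391.8  116.05] 1161 z 19.479036369183632 rect (898.2286987304688, -180.61404418945312) (87.85047912597656, 340.64404296875) 1.7459934949874878
top brown [427.92 219.47] 1032 z 14.522268933638998 rect (602.1852416992188, -301.7877502441406) (120.09449005126953, 60.843082427978516) 69.75469207763672
top brown [291.56 250.  ] 1015 z 26.673238496339764 rect (531.3762817382812, 55.24967956542969) (118.01161193847656, 57.97146224975586) 73.87255096435547
top brown [397.76 279.04] 1053 z 14.88695018585554 rect (448.8588562011719, -217.44235229492188) (120.30525970458984, 58.908226013183594) 77.05132293701172
top red [167.05 205.11] 330 z 24.31317109958411 rect (658.886962890625, 378.03125) (99.15663146972656, 23.839969635009766) 51.801124572753906
top red [245.67 232.36] 196 z 54.03521784138013 rect (577.6724853515625, 169.4296417236328) (19.340911865234375, 67.28277587890625) 78.2848129272461
top white [184.07  38.21] 11696 z -750.332881739929 rect (1425.73388671875, 530.4140014648438) (1032.54833984375, 358.2573547363281) 88.24100494384766
top white [468.75  34.42] 5061 z -750.
[... 2139 characters left out ...]
12.355424747613654 rect (544.1094970703125, 80.0539321899414) (299.2579040527344, 146.37646484375) 78.05569458007812
a_center [(array([293., 248.]), 0.91), (array([277., 318.]), 0.55)]
b_center [(array([400., 276.]), 0.89), (array([282., 218.]), 0.73)]
jig [(array([278., 236.]), 0.94)]
stop_nearest [(array([262., 214.]), 0.97), (array([398., 281.]), 0.61)]
rail_face [(array([281., 218.]), 0.71), (array([426., 222.]), 0.55), (array([290., 251.]), 0.26)]
glue [(array([454., 282.]), 0.97)]
tape [(array([377., 199.]), 0.77), (array([400., 280.]), 0.28)]
screws [(array([192., 325.]), 0.71)]
battery [(array([407., 172.]), 0.6), (array([153., 196.]), 0.46)]
pencil [(array([162., 268.]), 0.74)]
0.65
```

```bash
cat >> h.py <<'E'
def yaw_now(s):
    m=R.from_quat(s['ee_rot']).as_matrix();return np.degrees(np.arctan2(m[1,0],m[0,0]))
def go(x,y,z,yaw):
    s=arm.read_state();m=R.from_quat(s['ee_rot'])
    c=np.cos(np.radians(yaw));sn=np.sin(np.radians(yaw))
    Rt=np.array([[c,sn,0],[sn,-c,0],[0,0,-1.]]) # cols x,y,z
    rv=(m.inv()*R.from_matrix(Rt)).as_rotvec(degrees=True)
    d=m.inv().apply(np.array([x,y,z])-s['position'])/10
    print('row',d.round(2),rv.round(1),'pos',s['position'],'yaw',yaw_now(s),'F',s['contact_force'],'w',round(s['gripper_width'],1),'t',s['clock'])
E
python3 - <<'E'
from h import *
go(450,-215,160,167)
E
```

```text
row [ 62.74 -49.88   7.13] [ 0.  -0.  77.7] pos [266.62 565.24 231.33] yaw -115.25861479457622 F [-0.02  0.63 -0.53] w 85.6 t 0.65
```

>>> move_arm(targets=[[62.7,-49.9,0,0,0,77.7,0],[62.7,-49.9,0,0,0,77.7,0],[62.7,-49.9,0,0,0,77.7,0],[62.7,-49.9,0,0,0,77.7,0],[62.7,-49.9,0,0,0,77.7,0],[62.7,-49.9,0,0,0,77.7,0],[62.7,-49.9,0,0,0,77.7,0],[62.7,-49.9,0,0,0,77.7,0],[62.7,-49.9,0,0,0,77.7,0],[62.7,-49.9,0,0,0,77.7,0],[62.7,-49.9,0,0,0,77.7,0],[62.7,-49.9,0,0,0,77.7,0],[62.7,-49.9,3,0,0,77.7,0],[62.7,-49.9,7,0,0,77.7,0],[62.7,-49.9,7,0,0,77.7,0],[62.7,-49.9,7,0,0,77.7,0],[62.7,-49.9,7,0,0,77.7,0]])

```text
clock: 2.78
position: [451.7, -214.4, 163.4]
ee_rot: [0.112, 0.994, -0.0, 0.002]
contact_force: [0.5, 0.1, 0.1]
gripper_width: 85.2
```

```bash
cat >> h.py <<'E'
def meas(name,n='wrist',kinds=('brown',),amin=400,zfix=None):
    s=arm.read_state(); im,d=arm.get_image(n); cv2.imwrite(f'pics/{name}.png',im)
    K,T=cam_pose(n,s);P=cloud(d,K,T);out=[]
    for kind in kinds:
        for m,c,a in blobs(im,kind,amin):
            e=(cv2.erode(m.astype(np.uint8),np.ones((5,5)))>0)&(d>0)
            if e.sum()<50: continue
            z=np.percentile(P[e][:,2],80) if zfix is None else zfix
            top=m&(np.abs(P[...,2]-z)<5)
            if top.sum()<50: continue
            vs,us=np.nonzero(top); w=np.array([ray((u,v),K,T,z)[:2] for u,v in zip(us,vs)],np.float32)
            (cx,cy),(sx,sy),ang=cv2.minAreaRect(w)
            if sx<sy: ang-=90
            ang=ang%180
            print(name,kind,c,a,'z %.1f c (%.1f %.1f) size %.1f x %.1f longaxis %.1f'%(z,cx,cy,max(sx,sy),min(sx,sy),ang), 'touch border' if us.min()<1 or us.max()>638 or vs.min()<1 or vs.max()>478 else '')
            out.append((cx,cy,z,ang))
    return im,d,P,out
E
python3 - <<'E'
from h import *
meas('w1')
s=arm.read_state();print(s['position'],yaw_now(s))
E
```

```text
w1 brown [108.12 151.68] 11352 z 15.1 c (601.2 -301.8) size 119.3 x 59.7 longaxis 70.1 
w1 brown [317.17 211.  ] 9806 z 15.1 c (448.7 -217.5) size 118.9 x 59.7 longaxis 77.0 
[ 451.51 -214.28  163.18] 167.13299942158008
```

View pics/w1.png

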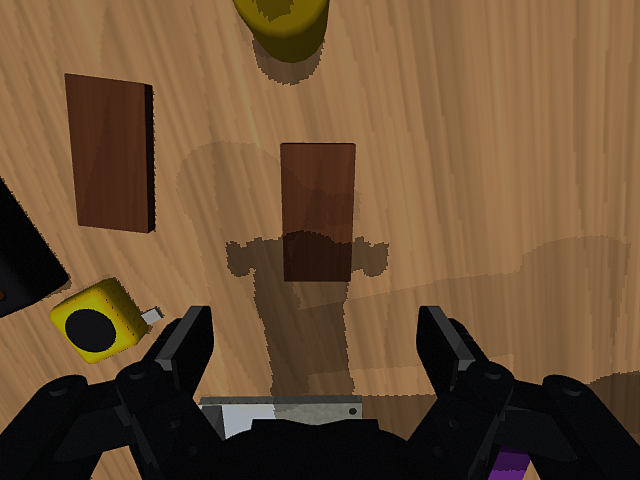

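The wrist view agrees with the top camera. B is at (317,211) px, world (448.7, -217.5), long axis 77.0°. C is at (108,152) px, world (601.2, -301.8), 70.1°. Both tops are at z = 15. Next I descend on B.

```bash
python3 - <<'E'
from h import *
go(448.7,-217.5,-2,167)
E
```

```text
row [ 0.26 -0.38 16.52] [0.  0.2 0.1] pos [ 451.51 -214.28  163.18] yaw 167.13299942158008 F [-0.25  0.27 -0.36] w 85.6 t 2.825
```

>>> move_arm(targets=[[0.2,-0.4,6,0,0.2,0.1,0],[0.2,-0.4,12,0,0.2,0.1,0],[0.2,-0.4,15.5,0,0.2,0.1,0],[0.2,-0.4,16.5,0,0.2,0.1,0],[0.2,-0.4,16.5,0,0.2,0.1,0],[0.2,-0.4,16.5,0,0.2,0.1,255],[0.2,-0.4,16.5,0,0.2,0.1,255],[0.2,-0.4,16.5,0,0.2,0.1,255],[0.2,-0.4,16.5,0,0.2,0.1,255]])

```text
clock: 3.95
position: [449.1, -218.4, -1.5]
ee_rot: [0.113, 0.994, 0.0, 0.0]
contact_force: [-0.7, 1.2, 5.6]
gripper_width: 58.4
```

>>> move_arm(targets=[[0,0,-1,0,0,0,255],[0,0,-3,0,0,0,255],[0,0,-8,0,0,0,255],[0,0,-12,0,0,0,255],[0,0,-12,0,0,0,255]])

```text
clock: 4.58
position: [450.3, -218.7, 120.7]
ee_rot: [0.113, 0.994, -0.0, 0.003]
contact_force: [0.1, -0.1, -1.5]
gripper_width: 58.2
```

```bash
python3 - <<'E'
from h import *
meas('w2')
meas('t2','top')
go(531.4,55.2,120,163.9)
E
```

```text
w2 brown [ 74.9  162.96] 15065 z 15.0 c (601.0 -301.8) size 119.2 x 59.8 longaxis 70.1 
w2 brown [314.64 295.4 ] 35932 z 137.0 c (448.4 -223.6) size 109.7 x 59.3 longaxis 77.0 
t2 brown [391.33 116.15] 1182 z 22.5 c (902.0 -180.9) size 337.0 x 87.1 longaxis 90.0 
t2 brown [427.91 219.46] 1020 z 17.6 c (602.0 -302.1) size 118.1 x 58.3 longaxis 69.8 
t2 brown [288.21 249.  ] 856 z 29.7 c (533.6 62.9) size 101.0 x 57.3 longaxis 73.9 
row [-1.98 28.52 -0.3 ] [ 0.  -0.1  3. ] pos [ 447.55 -218.08  116.88] yaw 166.90915670903178 F [-0.22  0.15 -1.11] w 58.7 t 4.675
```

View pics/w2.png

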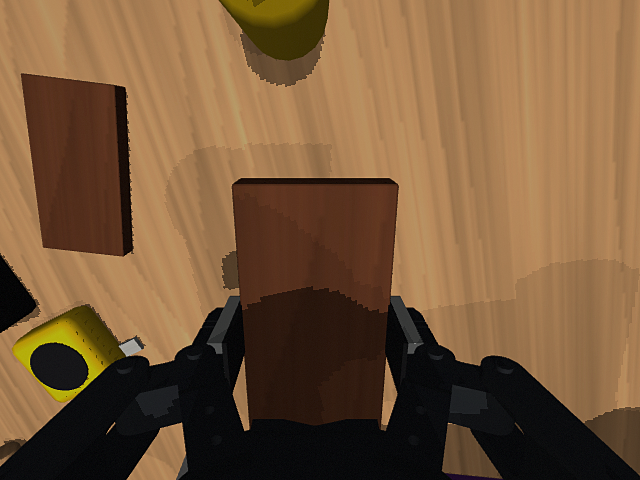

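>>> move_arm(targets=[[-2,28.5,-0.3,0,0,3,255],[-2,28.5,-0.3,0,0,3,255],[-2,28.5,-0.3,0,0,3,255],[-2,28.5,-0.3,0,0,3,255],[-2,28.5,-0.3,0,0,3,255],[-2,28.5,5,0,0,3,255],[-2,28.5,5,0,0,3,255],[-2,28.5,5,0,0,3,255]])

```text
clock: 5.68
position: [531.8, 54.4, 66.5]
ee_rot: [0.14, 0.99, -0.0, -0.002]
contact_force: [-0.6, 0.2, -0.4]
gripper_width: 58.9
```

```bash
python3 - <<'E'
from h import *
meas('w3')
go(531.4,55.2,26,163.9)
E
```

```text
w3 brown [314.62 290.88] 37019 z 82.9 c (529.6 49.5) size 109.2 x 59.2 longaxis 73.9 
row [0.11 0.03 4.14] [ 0.  -0.1  0. ] pos [532.42  54.59  67.35] yaw 163.93512281890492 F [ 0.38  0.17 -0.38] w 58.4 t 5.725
```

View pics/w3.png

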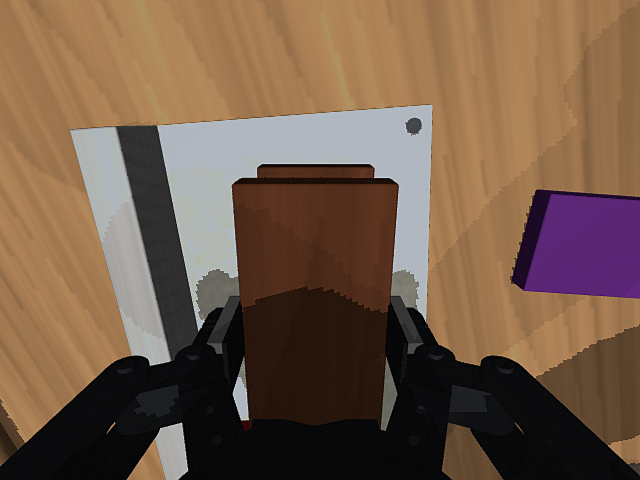

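B is held parallel to and centred over A; A's end shows at (258–375, 170) px.

>>> move_arm(targets=[[0.1,0,2,0,0,0,255],[0.1,0,3.4,0,0,0,255],[0.1,0,3.8,0,0,0,255],[0.1,0,4.1,0,0,0,255],[0.1,0,4.2,0,0,0,255],[0.1,0,4.2,0,0,0,255]])

```text
clock: 6.48
position: [531.1, 55.2, 25.6]
ee_rot: [0.14, 0.99, 0.0, -0.001]
contact_force: [-1.9, -0.3, 5.7]
gripper_width: 58.4
```

>>> move_arm(targets=[[0,0,0,0,0,0,0],[0,0,0,0,0,0,0],[0,0,0,0,0,0,0],[0,0,-1,0,0,0,0],[0,0,-4,0,0,0,0],[0,0,-10,0,0,0,0],[0,0,-13,0,0,0,0],[0,0,-13,0,0,0,0]])

```text
clock: 7.48
position: [532.7, 55.7, 157.9]
ee_rot: [0.139, 0.99, 0.002, 0.002]
contact_force: [-1.4, 1.5, 0.1]
gripper_width: 85.4
```

```bash
python3 - <<'E'
from h import *
meas('w4')
go(601.2,-301.8,150,160.1)
E
```

```text
w4 brown [316.65 223.62] 11657 z 42.0 c (530.6 55.9) size 118.8 x 59.4 longaxis 73.9 
row [-16.6  -32.39   0.49] [ 0.1 -0.1  3.8] pos [531.34  55.35 155.71] yaw 163.93581055071078 F [-0.87 -0.41 -0.88] w 85.4 t 7.525
```

View pics/w4.png

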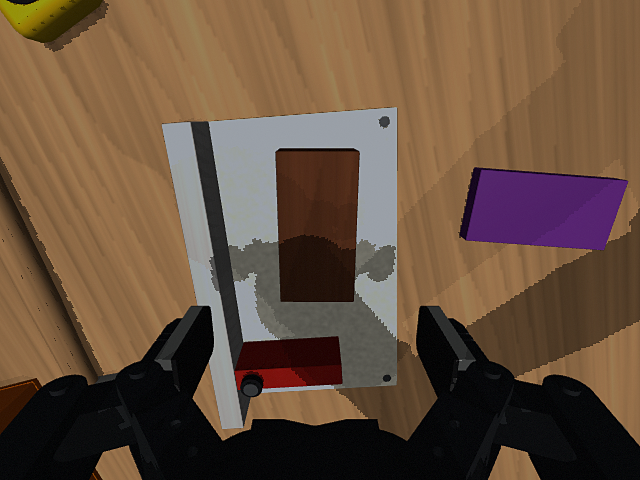

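>>> move_arm(targets=[[-16.6,-32.4,0.5,0,0,3.8,0],[-16.6,-32.4,0.5,0,0,3.8,0],[-16.6,-32.4,0.5,0,0,3.8,0],[-16.6,-32.4,0.5,0,0,3.8,0],[-16.6,-32.4,0.5,0,0,3.8,0],[-16.6,-32.4,0.5,0,0,3.8,0],[-16.6,-32.4,0.5,0,0,3.8,0],[-16.6,-32.4,0.5,0,0,3.8,0]])

```text
clock: 8.52
position: [599.9, -301.7, 146.9]
ee_rot: [0.173, 0.985, 0.0, -0.003]
contact_force: [-0.3, 0.2, -0.1]
gripper_width: 85.5
```

```bash
python3 - <<'E'
from h import *
meas('w5')
go(601.2,-301.8,-2,160.1)
# jig from w4
E
```

```text
w5 brown [310.06 220.61] 10709 z 15.0 c (601.8 -302.3) size 118.4 x 59.7 longaxis 70.1 
w5 brown [ 26.4  338.45] 2189 z 20.0 c (870.6 -296.2) size 97.8 x 25.3 longaxis 90.2 touch border
w5 brown [120.2  464.01] 470 z 20.0 c (865.9 -134.4) size 44.2 x 15.5 longaxis 90.4 touch border
row [-0.2  -0.02 14.96] [-0.  -0.3  0.1] pos [ 600.23 -301.16  147.59] yaw 160.17583925925203 F [-0.61  0.83 -0.25] w 85.5 t 8.575
```

View pics/w5.png

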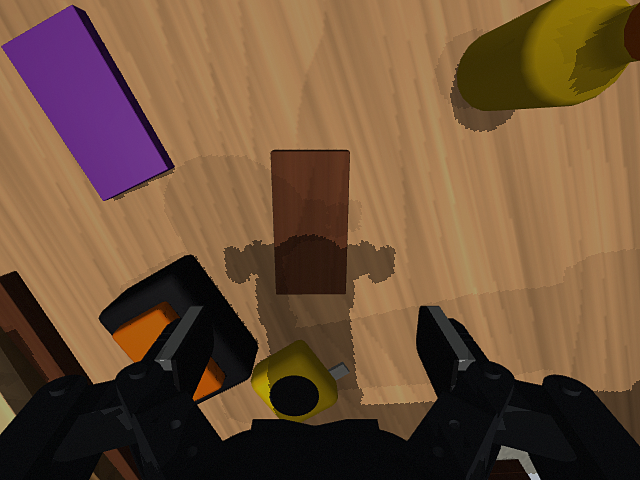

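```bash
python3 - <<'E'
from h import *
s=arm.read_state();im,d=arm.get_image('wrist');K,T=cam_pose('wrist',s);P=cloud(d,K,T)
R0=R.from_quat(s['ee_rot']);q=R0.inv().apply(P.reshape(-1,3)-np.array([601.8,-302.3,0])).reshape(P.shape)
m=(P[...,2]>20)&(P[...,2]<80)&(d>0)
vv,uu=np.nonzero(m); Q=q[m]
k=(np.abs(Q[:,0])<160)&(np.abs(Q[:,1])<140);Q=Q[k]
for lo in range(-160,60,20):
    e=(Q[:,0]>=lo)&(Q[:,0]<lo+20)
    if e.sum()>5: print(lo,'tool y min',np.percentile(Q[e,1],1),'h',-np.median(Q[e,2]))
go(601.5,-302,-2,160.1)
E
```

```text
-160 tool y min 46.8997287833017 h 49.79424038470637
-140 tool y min 36.398338537263804 h 64.70716547307035
-120 tool y min 26.966936409493677 h 51.43449396284379
-100 tool y min 29.325277980470556 h 45.217478741312675
-80 tool y min 63.964215508429895 h 49.18944247995025
-60 tool y min 97.60755135926307 h 36.605249683562555
-40 tool y min 116.90700238117212 h 30.40038157887681
-20 tool y min 111.45660213527229 h 30.983011202005653
0 tool y min 120.953520304886 h 27.803859964529295
row [-0.2  -0.07 15.01] [-0.  -0.3  0.1] pos [ 600.55 -300.84  148.12] yaw 160.2199912749559 F [ 0.22  0.37 -0.3 ] w 85.3 t 8.625
```

>>> move_arm(targets=[[-0.2,0,6,0,-0.2,0,0],[-0.2,0,11,0,-0.2,0,0],[-0.2,0,14,0,-0.2,0,0],[-0.2,0,14.9,0,-0.2,0,0],[-0.2,0,14.9,0,-0.2,0,0],[-0.2,0,14.9,0,-0.2,0,255],[-0.2,0,14.9,0,-0.2,0,255],[-0.2,0,14.9,0,-0.2,0,255],[-0.2,0,14.9,0,-0.2,0,255],[-0.2,0,13.5,0,-0.2,0,255],[-0.2,0,10,0,-0.2,0,255],[-0.2,0,4,0,-0.2,0,255],[-0.2,0,2,0,-0.2,0,255],[-0.2,0,2,0,-0.2,0,255]])

```text
clock: 10.38
position: [603.6, -303.2, 131.6]
ee_rot: [0.173, 0.985, -0.0, 0.002]
contact_force: [0.1, -0.3, -1.3]
gripper_width: 58.0
```

```bash
python3 - <<'E'
from h import *
meas('w6')
go(530.6,55.9,125,163.9)
E
```

```text
w6 brown [314.54 294.15] 35200 z 144.1 c (601.6 -306.2) size 113.3 x 59.3 longaxis 70.1 
w6 brown [ 35.95 357.46] 3580 z 20.0 c (867.8 -280.6) size 113.1 x 30.1 longaxis 90.0 touch border
row [18.95 31.28  0.41] [ 0.   0.  -3.8] pos [ 602.36 -302.69  129.16] yaw 160.10838140823986 F [ 0.15 -0.27 -0.52] w 58.1 t 10.425
```

View pics/w6.png

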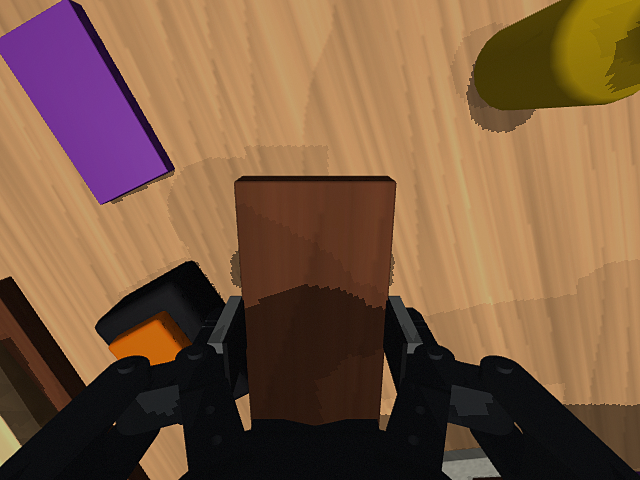

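C is held level and square (its top edge is at row 178 px).

>>> move_arm(targets=[[19,31.3,0.4,0,0,-3.8,255],[19,31.3,0.4,0,0,-3.8,255],[19,31.3,0.4,0,0,-3.8,255],[19,31.3,0.4,0,0,-3.8,255],[19,31.3,0.4,0,0,-3.8,255],[19,31.3,0.4,0,0,-3.8,255],[19,31.3,4,0,0,-3.8,255],[19,31.3,6,0,0,-3.8,255],[19,31.3,6,0,0,-3.8,255],[19,31.3,6,0,0,-3.8,255]])

```text
clock: 11.68
position: [530.4, 55.9, 68.5]
ee_rot: [0.14, 0.99, -0.0, -0.0]
contact_force: [1.1, 0.4, -1.0]
gripper_width: 57.9
```

```bash
python3 - <<'E'
from h import *
go(530.6,55.9,41,163.9)
E
```

```text
row [-0.02  0.01  2.75] [-0.1 -0.   0. ] pos [530.38  55.85  68.48] yaw 163.94146388778177 F [ 1.1   0.4  -1.04] w 57.9 t 11.675
```

>>> move_arm(targets=[[0,0,1.5,0,0,0,255],[0,0,2.2,0,0,0,255],[0,0,2.4,0,0,0,255],[0,0,2.6,0,0,0,255],[0,0,2.6,0,0,0,255]])

```text
clock: 12.3
position: [529.6, 55.6, 44.2]
ee_rot: [0.14, 0.99, -0.001, -0.001]
contact_force: [-5.6, 0.8, 10.6]
gripper_width: 57.9
```

>>> move_arm(targets=[[0,0,-0.1,0,0,0,0],[0,0,-0.1,0,0,0,0],[0,0,-0.1,0,0,0,0],[0,0,-1,0,0,0,0],[0,0,-4,0,0,0,0],[0,0,-10,0,0,0,0],[0,0,-12,0,0,0,0],[0,0,-12,0,0,0,0]])

```text
clock: 13.3
position: [531.4, 56.5, 165.0]
ee_rot: [0.14, 0.99, 0.001, 0.002]
contact_force: [-0.4, -0.3, 0.1]
gripper_width: 85.5
```

```bash
python3 - <<'E'
from h import *
im,d,P,o=meas('w7')
im,d,P,o=meas('t7','top')
go(530.6,55.9,20,163.9)
E
```

```text
w7 brown [316.66 225.92] 12245 z 57.0 c (529.2 55.8) size 117.0 x 59.4 longaxis 73.9 
t7 brown [391.61 116.1 ] 1167 z 22.8 c (899.9 -181.0) size 337.2 x 86.9 longaxis 90.9 
t7 brown [304.11 254.28] 424 z 59.7 c (521.0 24.4) size 57.1 x 55.7 longaxis 164.3 
row [-0.11  0.03 14.2 ] [-0.  -0.1  0. ] pos [529.66  55.98 161.99] yaw 163.92489595259707 F [ 0.35 -0.57 -1.12] w 85.4 t 13.4
```

View pics/w7.png

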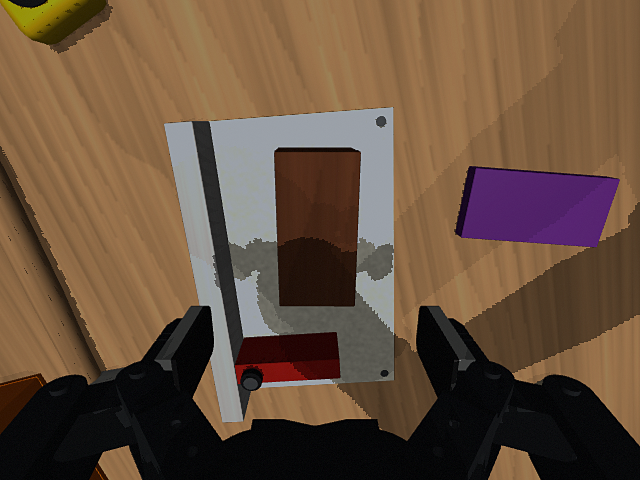

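```bash
python3 - <<'E'
from h import *
for k in range(1):
    s=arm.read_state();im,d=arm.get_image('wrist');K,T=cam_pose('wrist',s);P=cloud(d,K,T)
    m=(np.abs(P[...,2]-54)<1.5)&(d>0)
    n,l,st,c=cv2.connectedComponentsWithStats(m.astype(np.uint8))
    for i in range(1,n):
        if st[i,4]>150: print(i,st[i],c[i],P[l==i].mean(0))
    hsv=cv2.cvtColor(im,cv2.COLOR_BGR2HSV)
    red=((hsv[...,0]<8)|(hsv[...,0]>172))&(hsv[...,1]>170)
    W=P[m&red][:,:2].astype(np.float32); print('stop top',cv2.minAreaRect(W),len(W))
    W=P[m&(hsv[...,1]<60)&(np.mgrid[0:480,0:640][1]<250)][:,:2].astype(np.float32); print('rail',cv2.minAreaRect(W),len(W))
    a=np.radians(-11.96);jx=np.array([np.cos(a),np.sin(a)]);jy=np.array([-jx[1],jx[0]])
    rf=np.array([617.2,81.6])
    for nm,W in (('rail',W),('stop',P[m&red][:,:2]),('pile',P[(np.abs(P[...,2]-57)<1)&(hsv[...,2]<140)&(hsv[...,1]>70)&~red][:,:2])):
        X=(W-rf)@jx;Y=(W-rf)@jy
        print(nm,'jx',np.percentile(X,[0,1,50,99,100]),'jy',np.percentile(Y,[0,1,50,99,100]))
    # rail face edge fit: for y bins, min x
E
```

```text
1 [ 159  123  179  304 8318] [218.01 286.  ] [612.71  81.96  53.53]
stop top ((553.6298217773438, 90.39643859863281), (207.53878784179688, 90.89271545410156), 66.2761459350586) 1702
rail ((625.3662109375, 81.39033508300781), (259.6169128417969, 20.437294006347656), 78.04186248779297) 6575
rail jx [-2.19 -1.66  7.21 17.69 18.25] jy [-128.32 -126.48  -35.35  126.81  131.3 ]
stop jx [-111.82  -91.09  -53.18   -3.34   -1.97] jy [-104.52 -100.61   78.05   89.15   89.87]
pile jx [-114.2  -111.45  -81.03  -50.19  -10.86] jy [-104.21 -101.65  -49.24   14.6    77.23]
```

```bash
python3 - <<'E'
from h import *
go(529.6,55.9,16,163.9)
E
```

```text
row [-0.05  0.03 14.54] [-0.1 -0.1  0. ] pos [529.41  55.84 161.38] yaw 163.92567687859577 F [ 0.46  0.64 -0.47] w 85.3 t 13.45
```

>>> move_arm(targets=[[0,0,6,0,0,0,0],[0,0,10,0,0,0,0],[0,0,13,0,0,0,0],[0,0,14.5,0,0,0,0],[0,0,14.5,0,0,0,0],[0,0,14.5,0,0,0,255],[0,0,14.5,0,0,0,255],[0,0,14.5,0,0,0,255],[0,0,14.5,0,0,0,255]])

```text
clock: 14.58
position: [531.7, 56.5, 19.1]
ee_rot: [0.139, 0.99, 0.001, 0.002]
contact_force: [0.6, 1.2, 5.6]
gripper_width: 59.4
```

```bash
python3 - <<'E'
from h import *
a=np.radians(-11.96);jx=np.array([np.cos(a),np.sin(a)]);jy=np.array([-jx[1],jx[0]])
rf=np.array([617.2,81.6])-1*jx
s=arm.read_state();p=s['position'][:2]; print('rel',(p-rf)@jx,(p-rf)@jy)
im,d=arm.get_image('wrist');cv2.imwrite('pics/w8.png',im)
t=rf-67*jx+4*jy; print(t); go(t[0],t[1],16,168.04)
E
```

```text
rel -77.49509610861932 -42.255541825178014
[551.51  99.6 ]
row [-0.72  4.69  0.32] [ 0.1  0.2 -4.1] pos [531.66  56.53  19.11] yaw 163.9745374124571 F [0.39 0.64 5.9 ] w 59.6 t 14.625
```

View pics/w8.png

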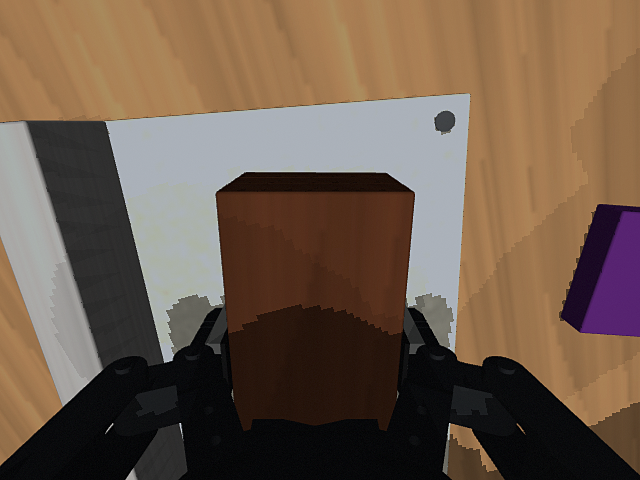

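>>> move_arm(targets=[[0,0,-0.2,0,0,0,255],[-0.2,0.8,-0.2,0,0,-1,255],[-0.3,1.6,-0.2,0,0,-2,255],[-0.5,2.4,-0.2,0,0,-3,255],[-0.6,3.2,-0.2,0,0,-4.1,255],[-0.7,4,-0.2,0,0,-4.1,255],[-0.7,4.4,-0.2,0,0,-4.1,255],[-0.7,4.4,-0.2,0,0,-4.1,255],[-0.7,4.4,-0.2,0,0,-4.1,255]])

```text
clock: 15.75
position: [549.3, 96.4, 19.6]
ee_rot: [0.104, 0.995, -0.0, 0.0]
contact_force: [0.6, -0.1, -1.7]
gripper_width: 59.3
```

```bash
python3 - <<'E'
from h import *
im,d=arm.get_image('wrist');cv2.imwrite('pics/w9.png',im)
im,d=arm.get_image('scene');cv2.imwrite('pics/s9.png',cv2.resize(im[200:380,240:440],None,fx=3,fy=3))
a=np.radians(-11.96);jx=np.array([np.cos(a),np.sin(a)]);jy=np.array([-jx[1],jx[0]])
rf=np.array([617.2,81.6])-1*jx
s=arm.read_state();p=s['position'][:2]; print('rel',(p-rf)@jx,(p-rf)@jy,s['position'],yaw_now(s),s['contact_force'],s['gripper_width'])
E
```

```text
rel -68.46543747225832 0.2969234113460083 [549.3   96.29  19.67] 168.03351646040124 [ 0.52 -0.35 -1.83] 59.267811508636804
```

View pics/s9.png

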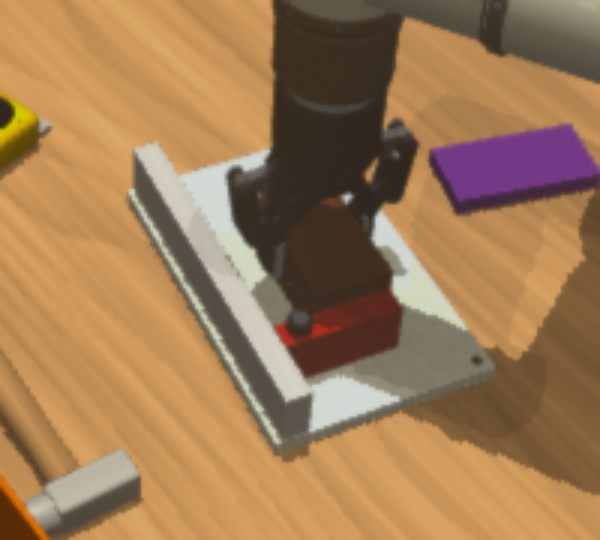

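View pics/w9.png

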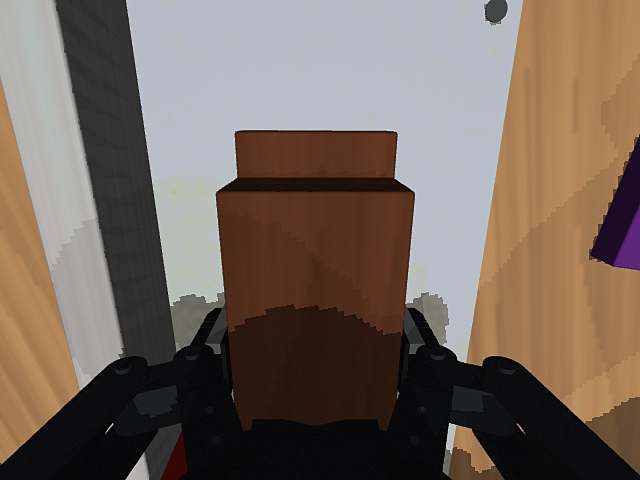

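The bottom blank lagged: its end shows at row 131 px, behind the upper two at row 180. I set the pair down, release and look again.

>>> move_arm(targets=[[0,0,0.2,0,0,0,255],[0,0,0.2,0,0,0,255],[0,0,0.2,0,0,0,0],[0,0,0.1,0,0,0,0],[0,0,0,0,0,0,0],[0,0,-3,0,0,0,0],[0,0,-8,0,0,0,0],[0,-4,-13,0,0,0,0],[0,-6,-14,0,0,0,0],[0,-6,-14,0,0,0,0]])

```text
clock: 17.1
position: [536.5, 36.7, 160.2]
ee_rot: [0.105, 0.994, 0.0, 0.001]
contact_force: [-0.4, 0.5, -0.9]
gripper_width: 85.3
```

```bash
cat > j.py <<'E'
from h import *
a=np.radians(-11.96);jx=np.array([np.cos(a),np.sin(a)]);jy=np.array([-jx[1],jx[0]])
rf=np.array([617.2,81.6])-1*jx
def rel(p): p=np.asarray(p)[...,:2]; return np.stack([(p-rf)@jx,(p-rf)@jy],-1)
def jgo(x,y,z,dyaw=0):
    t=rf+x*jx+y*jy; s=arm.read_state(); print('TCP rel',rel(s['position'])); go(t[0],t[1],z,168.04+dyaw)
def look(name,n='wrist'):
    s=arm.read_state();im,d=arm.get_image(n);cv2.imwrite(f'pics/{name}.png',im)
    K,T=cam_pose(n,s);P=cloud(d,K,T);hsv=cv2.cvtColor(im,cv2.COLOR_BGR2HSV)
    J=np.dstack([rel(P),P[...,2]])
    red=((hsv[...,0]<4)|(hsv[...,0]>172))&(hsv[...,1]>170)
    br=(hsv[...,1]>70)&(hsv[...,0]<16)&(hsv[...,2]<140)&(d>0)
    inj=(abs(J[...,1])<132)&(J[...,0]>-150)&(J[...,0]<25)&(d>0)
    def rep(nm,m):
        m=cv2.morphologyEx((m&inj).astype(np.uint8),cv2.MORPH_OPEN,np.ones((3,3)))>0
        if m.sum()<40: print(nm,'none');return
        q=J[m];r=cv2.minAreaRect(q[:,:2].astype(np.float32));print(nm,m.sum(),'x',np.percentile(q[:,0],[.5,50,99.5]),'y',np.percentile(q[:,1],[.5,50,99.5]),'z',np.median(q[:,2]),'rect',np.round(r[0],1),np.round(r[1],1),round(r[2],1))
    rep('rail',(abs(J[...,2]-54)<2)&(J[...,0]>-6)&~br&(hsv[...,1]<60))
    rep('stop',(abs(J[...,2]-54)<1.2)&red&(J[...,1]>48)&(J[...,0]<-5))
    for z in (27,42,57): rep('br%d'%z,(abs(J[...,2]-z)<1.5)&br)
    return J,im
E
python3 - <<'E'
from j import *
look('w10'); look('s10','scene')
E
```

```text
rail 7010 x [-0.64  8.67 18.9 ] y [-127.6   -31.98  127.18] z 53.4100426432486 rect [9.2 1.4] [259.3  20.3] 90.0
stop 1001 x [-89.04 -52.85  -6.24] y [70.16 79.07 89.35] z 53.56138725248991 rect [-47.5  79.5] [20.  84.9] 89.9
br27 1172 x [-98.96 -69.51 -40.63] y [-76.08 -67.9  -59.34] z 26.472043886711873 rect [-69.5 -67.7] [16.9 59.5] 89.9
br42 none
br57 9056 x [-98.34 -69.42 -39.83] y [-59.16  -5.32  59.04] z 56.48138566560844 rect [-69.2  -0. ] [120.1  59.7] 89.9
rail 139 x [ 1.64 12.5  20.79] y [-95.73  48.21 131.49] z 53.66534438436997 rect [12.4 17.4] [228.8  20.1] 88.3
stop none
br27 none
br42 none
br57 none
```

View pics/w10.png

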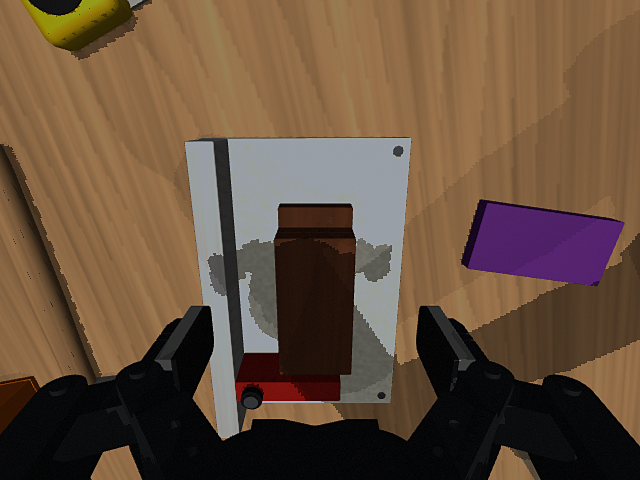

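```bash
python3 - <<'E'
from j import *
jgo(-69.5,-114,18); print(arm.read_state()['joints'])
E
```

```text
TCP rel [-69.17 -59.86]
row [ 0.   -5.4  14.05] [-0.1 -0.1 -0. ] pos [536.15  37.58 158.46] yaw 168.00274213806367 F [-0.02  0.03 -0.32] w 85.0 t 17.2
[ 0.37  0.3  -0.31 -0.   -0.96 -0.58]
```

>>> move_arm(targets=[[0,-5.4,0,0,0,0,165],[0,-5.4,6,0,0,0,165],[0,-5.4,11,0,0,0,165],[0,-5.4,13.5,0,0,0,165],[0,-5.4,14.0,0,0,0,165],[0,-5.4,14.0,0,0,0,165],[0,-5.4,14.0,0,0,0,165]])

```text
clock: 18.08
position: [526.6, -14.7, 20.7]
ee_rot: [0.104, 0.995, 0.0, 0.001]
contact_force: [-0.2, 0.2, 0.1]
gripper_width: 30.1
```

```bash
python3 - <<'E'
from j import *
look('w11')
jgo(-69.5,-80,18)
E
```

```text
rail 4321 x [-0.77  9.79 19.07] y [-128.67 -112.97  -89.68] z 53.44090516497788 rect [   9.2 -108.4] [21.  41.4] 0.2
stop none
br27 2880 x [-91.68 -68.41 -45.35] y [-76.45 -67.17 -58.82] z 26.509967396162082 rect [-68.5 -67.9] [18.8 47.1] 89.6
br42 none
br57 none
TCP rel [ -67.78 -113.06]
row [0.17 3.31 0.28] [0.  0.1 0. ] pos [526.49 -14.76  20.78] yaw 168.06618964698444 F [ 0.15 -0.36 -0.26] w 29.9 t 18.125
```

View pics/w11.png

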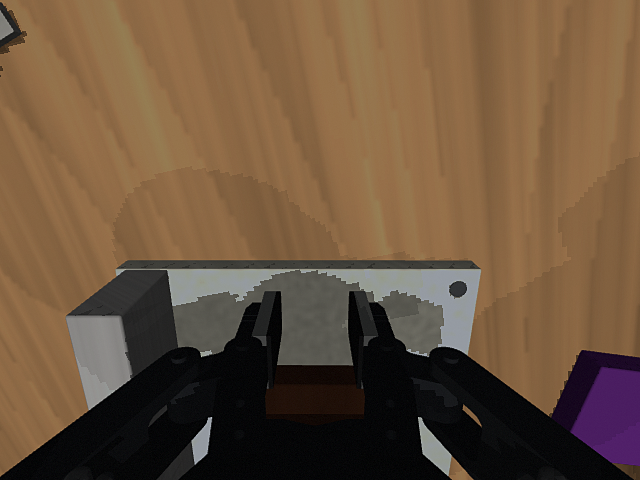

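>>> move_arm(targets=[[0.1,1,0.2,0,0,0,165],[0.1,2,0.2,0,0,0,165],[0.1,2.6,0.2,0,0,0,165],[0.1,3,0.2,0,0,0,165],[0.1,3.4,0.2,0,0,0,165],[0.1,3.8,0.2,0,0,0,165],[0.1,4.2,0.2,0,0,0,165],[0.1,4.4,0.2,0,0,0,165],[0.1,4.4,0.2,0,0,0,165]])

```text
clock: 19.25
position: [533.3, 27.7, 17.6]
ee_rot: [0.104, 0.995, -0.001, -0.001]
contact_force: [-1.3, -4.8, 3.4]
gripper_width: 29.9
```

```bash
python3 - <<'E'
from j import *
s=arm.read_state();print(s['contact_force']@np.r_[jy,0],s['contact_force'])
jgo(-69,-61.4,18)
E
```

```text
-4.968299059125768 [-1.27 -4.81  3.44]
TCP rel [-69.91 -70.08]
row [-0.09  0.87 -0.04] [-0.1 -0.1 -0. ] pos [533.3   27.73  17.63] yaw 168.0330601481995 F [-1.27 -4.81  3.44] w 29.9 t 19.25
```

>>> move_arm(targets=[[0,0.15,0,0,0,0,165],[0,0.3,0,0,0,0,165],[0,0.4,0,0,0,0,165],[0,0.4,0,0,0,0,165]])

```text
clock: 19.75
position: [534.1, 31.6, 17.6]
ee_rot: [0.104, 0.995, -0.001, -0.001]
contact_force: [-1.3, -4.9, 4.2]
gripper_width: 30.1
```

```bash
python3 - <<'E'
from j import *
s=arm.read_state();print(s['contact_force']@np.r_[jy,0],s['contact_force'])
jgo(-69,-61.4,18)
im,d=arm.get_image('scene');cv2.imwrite('pics/s12.png',cv2.resize(im[220:360,260:420],None,fx=4,fy=4,interpolation=cv2.INTER_CUBIC))
E
```

```text
-5.070147268133261 [-1.34 -4.9   4.22]
TCP rel [-69.9  -66.14]
row [-0.09  0.47 -0.04] [-0.1 -0.1 -0. ] pos [534.13  31.58  17.62] yaw 168.02893582338936 F [-1.34 -4.9   4.22] w 30.1 t 19.75
```

View pics/s12.png

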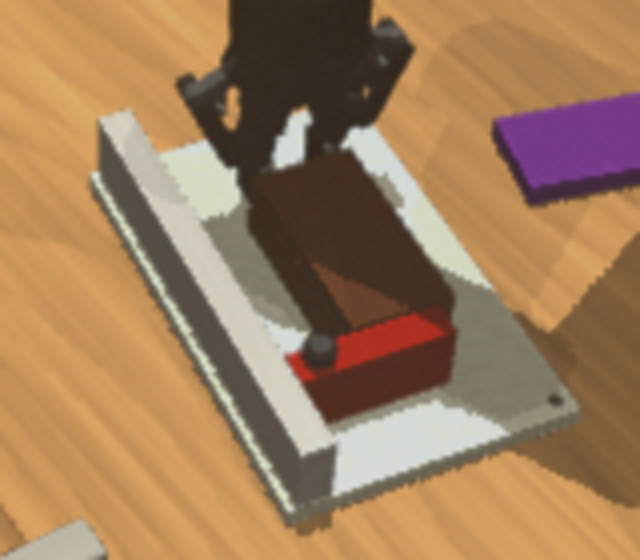

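>>> move_arm(targets=[[0,0.1,-0.1,0,0,0,165],[0,0.2,-0.1,0,0,0,165],[0,0.3,-0.1,0,0,0,165],[0,0.3,-0.1,0,0,0,165]])

```text
clock: 20.3
position: [535.1, 35.3, 18.3]
ee_rot: [0.104, 0.995, -0.0, -0.0]
contact_force: [-0.6, -2.0, -0.9]
gripper_width: 30.2
```

```bash
python3 - <<'E'
from j import *
s=arm.read_state();print(s['contact_force']@np.r_[jy,0],s['contact_force'])
jgo(-69,-61.4,18)
E
```

```text
-2.104072364422766 [-0.59 -2.02 -0.88]
TCP rel [-69.71 -62.35]
row [-0.07  0.1   0.03] [-0. -0.  0.] pos [535.11  35.25  18.34] yaw 168.04961505283512 F [-0.59 -2.02 -0.88] w 30.2 t 20.3
```

>>> move_arm(targets=[[0,0.1,0,0,0,0,165],[0,0.15,0,0,0,0,165],[0,0.15,0,0,0,0,165]])

```text
clock: 20.68
position: [535.3, 36.2, 18.5]
ee_rot: [0.104, 0.995, -0.0, -0.0]
contact_force: [0.0, -3.2, -1.2]
gripper_width: 30.3
```

```bash
python3 - <<'E'
from j import *
s=arm.read_state();print(s['contact_force']@np.r_[jy,0],s['contact_force'],rel(s['position']))
E
```

```text
-3.13634913904035 [ 0.   -3.21 -1.18] [-69.7  -61.33]
```

>>> move_arm(targets=[[0,0.1,0,0,0,0,165],[0,0.15,0,0,0,0,165],[0,0.15,0,0,0,0,165]])

```text
clock: 21.05
position: [535.0, 36.4, 18.5]
ee_rot: [0.105, 0.995, -0.001, -0.001]
contact_force: [0.6, -9.2, -1.2]
gripper_width: 30.1
```

```bash
python3 - <<'E'
from j import *
s=arm.read_state();print(s['contact_force']@np.r_[jy,0],s['contact_force'],rel(s['position']))
E
```

```text
-8.902246409527548 [ 0.57 -9.22 -1.23] [-69.99 -61.29]
```

Firm contact at 9 N, just where the measured stop face predicts it. I back off and check the pile.

>>> move_arm(targets=[[0,-1,0,0,0,0,165],[0,-3,0,0,0,0,165],[0,-3,-5,0,0,0,75],[0,-2,-11,0,0,0,75],[0,0,-14,0,0,0,75],[0,0,-14,0,0,0,75],[0,0,-14,0,0,0,75]])

```text
clock: 21.92
position: [534.9, 37.4, 157.8]
ee_rot: [0.104, 0.995, -0.0, -0.001]
contact_force: [-0.5, -0.8, -0.1]
gripper_width: 60.3
```

```bash
python3 - <<'E'
from j import *
look('w13')
s=arm.read_state();print(s['gripper_width'],s['clock'],s['joints'],rel(s['position']))
E
```

```text
rail 4530 x [-0.62  9.33 19.  ] y [-128.    -71.59    2.52] z 53.45217505983187 rect [  9.2 -60.8] [134.7  20.2] 90.0
stop 988 x [-89.51 -54.44  -6.  ] y [69.77 79.63 89.03] z 53.57893460371359 rect [-47.8  79.1] [19.5 85.5] 89.0
br27 none
br42 none
br57 9084 x [-99.35 -69.93 -40.71] y [-49.32   4.38  68.06] z 56.494500811098675 rect [-70.1   9.5] [119.4  59.6] 89.9
60.31984846271898 21.975 [ 0.37  0.3  -0.32 -0.   -0.95 -0.58] [-70.52 -60.55]
```

View pics/w13.png

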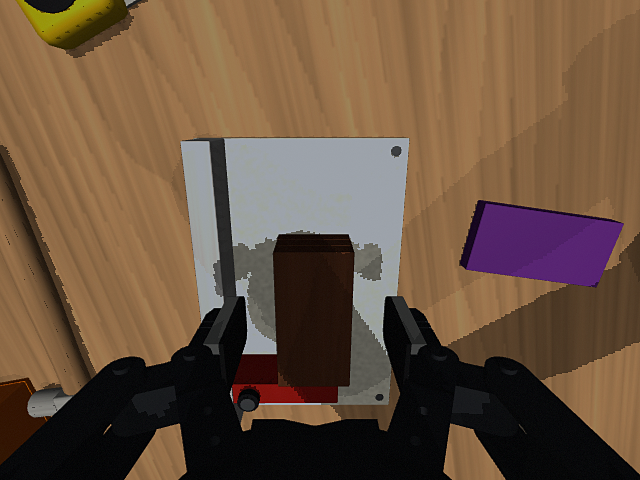

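The pile shows as one block, (275–353, 235–385) px, ends aligned, parallel to the rail. Next comes the x push with the jaws along the pile.

```bash
python3 - <<'E'
from j import *
jgo(-134,3,60,-90)
E
```

```text
TCP rel [-70.52 -60.55]
row [6.33 6.36 9.73] [-0.2 -0.1 90. ] pos [534.69  37.18 157.26] yaw 168.0008447829851 F [ 0.39  0.48 -0.04] w 60.3 t 21.975
```

>>> move_arm(targets=[[3,3,0,0,0,10,75],[6.3,6.4,0,0,0,20,75],[6.3,6.4,0,0,0,30,75],[6.3,6.4,0,0,0,40,75],[6.3,6.4,0,0,0,50,75],[6.3,6.4,0,0,0,60,75],[6.3,6.4,0,0,0,70,75],[6.3,6.4,0,0,0,80,75],[6.3,6.4,2,0,0,90,75],[6.3,6.4,6,0,0,90,75],[6.3,6.4,8,0,0,90,75],[6.3,6.4,8,0,0,90,75]])

```text
clock: 23.48
position: [485.6, 112.0, 75.9]
ee_rot: [0.777, 0.629, -0.004, -0.0]
contact_force: [0.3, -0.6, -0.0]
gripper_width: 60.4
```

```bash
python3 - <<'E'
from j import *
look('w14')
jgo(-134,3,19,-90)
E
```

```text
rail none
stop 335 x [-46.97 -34.62 -18.69] y [81.78 85.71 89.5 ] z 53.53130444410115 rect [-32.6  85.7] [30.2  8. ] 1.1
br27 none
br42 182 x [-101.04 -100.14  -99.34] y [-31.45   3.47  35.52] z 41.95276783351764 rect [-100.3    2. ] [67.3  1.7] 89.4
br57 10861 x [-100.18  -76.19  -47.97] y [-42.38   2.93  47.8 ] z 56.46764389957042 rect [-73.    2.9] [94.2 56.3] 89.4
TCP rel [-133.03    3.44]
row [-0.03 -0.08  5.84] [-0.1  0.2 -0. ] pos [486.79 112.74  77.36] yaw 78.02739363344433 F [ 0.18  0.44 -0.38] w 60.3 t 23.525
```

View pics/w14.png

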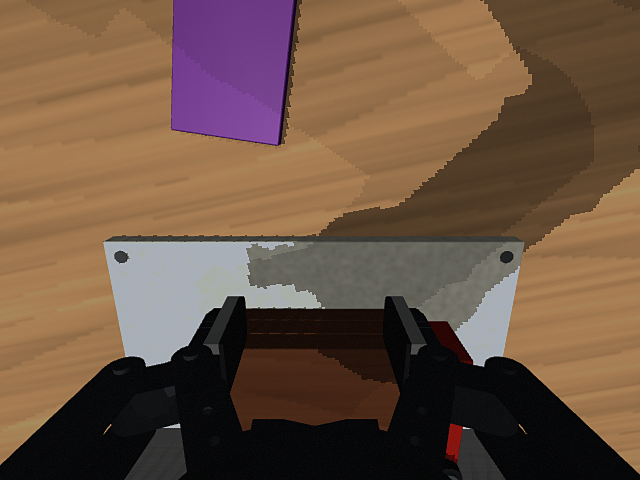

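>>> move_arm(targets=[[0,0.3,3,0,0,0,75],[0,0.3,5,0,0,0,75],[0,0.3,5.8,0,0,0,75],[0,0.3,5.8,0,0,0,75],[0,1,5.8,0,0,0,75],[0,1.8,5.8,0,0,0,75],[0,2.2,5.8,0,0,0,75],[0,2.6,5.8,0,0,0,75],[0,3,5.8,0,0,0,75],[0,3.2,5.8,0,0,0,75],[0,3.2,5.8,0,0,0,75]])

```text
clock: 24.9
position: [518.5, 106.7, 20.5]
ee_rot: [0.777, 0.63, -0.0, 0.0]
contact_force: [-3.5, -0.8, 3.3]
gripper_width: 60.2
```

```bash
python3 - <<'E'
from j import *
s=arm.read_state();print(s['contact_force']@np.r_[jx,0],s['contact_force']@np.r_[jy,0],s['contact_force'],s['wrist_torque'])
jgo(-71.7,3,19,-90)
E
```

```text
-3.2170755908304547 -1.5058273576244707 [-3.46 -0.81  3.34] [-0.2   0.87 -0.03]
TCP rel [-100.71    4.11]
row [-0.11  2.9   0.15] [-0.   0.1 -0. ] pos [518.55 106.7   20.54] yaw 78.03484166959493 F [-3.46 -0.81  3.34] w 60.2 t 24.9
```

>>> move_arm(targets=[[0,0.4,-0.1,0,0,0,75],[0,0.8,-0.1,0,0,0,75],[0,1.2,-0.1,0,0,0,75],[0,1.6,-0.1,0,0,0,75],[0,2,-0.1,0,0,0,75],[0,2.2,-0.1,0,0,0,75],[0,2.2,-0.1,0,0,0,75]])

```text
clock: 25.78
position: [540.8, 102.4, 21.6]
ee_rot: [0.777, 0.63, 0.0, 0.0]
contact_force: [-0.3, 0.1, 0.0]
gripper_width: 60.4
```

```bash
python3 - <<'E'
from j import *
s=arm.read_state();print(s['contact_force']@np.r_[jx,0],s['contact_force']@np.r_[jy,0],s['contact_force'],s['wrist_torque'])
jgo(-71.7,3,19,-90)
E
```

```text
-0.31753357793809206 0.04374679981212714 [-0.3   0.11  0.03] [ 0.01  0.13 -0.06]
TCP rel [-78.05   4.52]
row [-0.15  0.63  0.26] [0. 0. 0.] pos [540.8  102.41  21.61] yaw 78.04425432537535 F [-0.3   0.11  0.03] w 60.4 t 25.775
```

>>> move_arm(targets=[[0,0.15,0,0,0,0,75],[0,0.3,0,0,0,0,75],[0,0.4,0,0,0,0,75],[0,0.4,0,0,0,0,75]])

```text
clock: 26.28
position: [544.2, 101.5, 21.6]
ee_rot: [0.777, 0.63, -0.0, 0.0]
contact_force: [-1.7, 0.6, 1.3]
gripper_width: 60.3
```

```bash
python3 - <<'E'
from j import *
s=arm.read_state();print(s['contact_force']@np.r_[jx,0],s['contact_force']@np.r_[jy,0],s['contact_force'],s['wrist_torque'])
jgo(-71.7,3,19,-90)
im,d=arm.get_image('scene');cv2.imwrite('pics/s15.png',cv2.resize(im[220:360,260:420],None,fx=4,fy=4,interpolation=cv2.INTER_CUBIC))
E
```

```text
-1.803140579970499 0.20705071984597395 [-1.72  0.58  1.26] [ 0.03  0.56 -0.05]
TCP rel [-74.55   4.35]
row [-0.13  0.29  0.26] [-0.  0.  0.] pos [544.19 101.51  21.61] yaw 78.0487440833025 F [-1.72  0.58  1.26] w 60.3 t 26.275
```

View pics/s15.png

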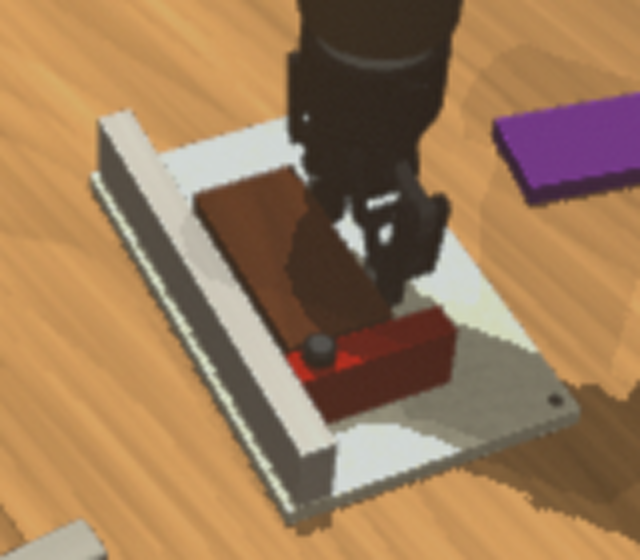

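The pile is a few mm from the rail. I close the gap in 1 mm steps.

>>> move_arm(targets=[[0,0.1,0,0,0,0,75],[0,0.2,0,0,0,0,75],[0,0.2,0,0,0,0,75]])

```text
clock: 26.7
position: [546.2, 101.1, 21.6]
ee_rot: [0.777, 0.63, -0.0, 0.0]
contact_force: [-1.6, 0.6, 1.4]
gripper_width: 60.5
```

```bash
cat >> j.py <<'E'
def F():
    s=arm.read_state();f=s['contact_force'];print('Fx %.1f Fy %.1f Fz %.1f'%(f@np.r_[jx,0],f@np.r_[jy,0],f[2]),rel(s['position']),s['position'][2],s['wrist_torque'],s['clock'])
E
python3 -c "
from j import *
F()"
```

```text
Fx -1.7 Fy 0.2 Fz 1.4 [-72.49   4.37] 21.601808810611224 [0.09 0.66 0.06] 26.7
```

>>> move_arm(targets=[[0,0.05,0,0,0,0,75],[0,0.1,0,0,0,0,75],[0,0.15,0,0,0,0,75],[0,0.15,0,0,0,0,75]])

```text
clock: 27.2
position: [547.6, 100.8, 21.6]
ee_rot: [0.777, 0.63, -0.0, 0.0]
contact_force: [-3.6, 0.1, 0.5]
gripper_width: 60.5
```

```bash
python3 -c "
from j import *
F()"
```

```text
Fx -3.6 Fy -0.6 Fz 0.5 [-71.05   4.37] 21.566997147045132 [0.1  0.83 0.04] 27.2
```

>>> move_arm(targets=[[0,0.05,0,0,0,0,75],[0,0.1,0,0,0,0,75],[0,0.15,0,0,0,0,75],[0,0.15,0,0,0,0,75]])

```text
clock: 27.7
position: [547.7, 100.7, 21.5]
ee_rot: [0.777, 0.63, -0.001, -0.001]
contact_force: [-7.6, 3.4, 5.6]
gripper_width: 60.3
```

```bash
python3 -c "
from j import *
F()"
```

```text
Fx -8.1 Fy 1.8 Fz 5.6 [-70.9    4.26] 21.54406427141624 [0.99 1.93 0.08] 27.7
```

Firm rail contact at 8 N. I back off and look.

>>> move_arm(targets=[[0,-1,-0.2,0,0,0,75],[0,-3,-0.5,0,0,0,75],[0,-4,-6,0,0,0,75],[0,-2,-12,0,0,0,75],[0,0,-15,0,0,0,75],[0,0,-15,0,0,0,75],[0,0,-15,0,0,0,75]])

```text
clock: 28.58
position: [548.4, 100.4, 170.7]
ee_rot: [0.777, 0.629, -0.001, -0.0]
contact_force: [-0.6, -0.6, -0.3]
gripper_width: 60.7
```

```bash
python3 -c "
from j import *
look('w16');look('t16','top');F()"
```

```text
rail 4180 x [-0.87  8.58 18.62] y [-126.82    2.21  130.09] z 53.4203804197131 rect [9.1 1.5] [ 20.7 259.2] 0.0
stop 1104 x [-89.3  -62.52 -20.08] y [70.17 78.79 89.28] z 53.57979180353374 rect [-54.4  79.7] [19.4 71.6] 90.0
br27 347 x [-63.77 -61.91 -60.39] y [-44.16  12.36  68.9 ] z 26.57608139423678 rect [-62.1  12.4] [  3.5 113.2] 0.1
br42 none
br57 8446 x [-60.26 -32.89  -2.18] y [-49.06   7.88  68.26] z 56.470641244029196 rect [-31.3   9.5] [119.5  59.5] 90.0
rail none
stop none
br27 none
br42 none
br57 none
Fx 0.2 Fy -0.1 Fz -0.5 [-70.58   3.95] 170.08656513659938 [-0.03  0.01 -0.01] 28.675
```

View pics/w16.png

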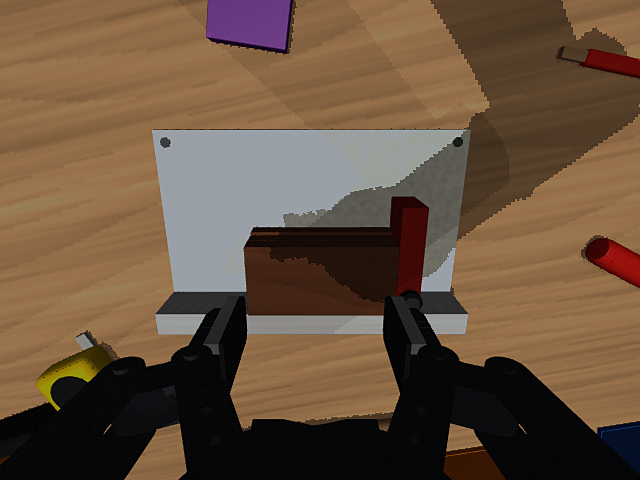

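Blank A sticks out 3.5 mm in -x under the upper two (thin ledge at row ~229 px), so my tips were too high. I push again with the tips lower.

```bash
python3 -c "
from j import *
jgo(-88,4,13,-90)"
```

```text
TCP rel [-70.58   3.95]
row [ 0.04 -1.71 15.71] [-0.1  0.1  0. ] pos [547.99 100.3  170.09] yaw 78.04490505811738 F [ 0.22 -0.13 -0.53] w 60.5 t 28.675
```

>>> move_arm(targets=[[0,-2,3,0,0,0,75],[0,-2.2,8,0,0,0,75],[0,-2.2,13,0,0,0,75],[0,-2.2,15,0,0,0,75],[0,-2,15.6,0,0,0,75],[0,-1.5,15.6,0,0,0,75],[0,-1,15.6,0,0,0,75],[0,-0.7,15.6,0,0,0,75],[0,-0.5,15.6,0,0,0,75],[0,-0.5,15.6,0,0,0,75]])

```text
clock: 29.92
position: [544.4, 101.5, 15.8]
ee_rot: [0.777, 0.63, 0.0, 0.0]
contact_force: [-0.3, 0.5, -1.1]
gripper_width: 60.6
```

```bash
python3 -c "
from j import *
F()"
```

```text
Fx -0.4 Fy 0.4 Fz -1.1 [-74.4   4.4] 15.844474575996168 [ 0.02 -0.04  0.  ] 29.925
```

>>> move_arm(targets=[[0,0,0.2,0,0,0,75],[0,0.1,0.2,0,0,0,75],[0,0.2,0.2,0,0,0,75],[0,0.3,0.2,0,0,0,75],[0,0.3,0.2,0,0,0,75]])

```text
clock: 30.55
position: [546.3, 100.7, 13.3]
ee_rot: [0.777, 0.63, -0.001, -0.0]
contact_force: [-4.4, 0.4, 0.9]
gripper_width: 60.3
```

```bash
python3 -c "
from j import *
F()"
```

```text
Fx -4.3 Fy -0.5 Fz 0.9 [-72.28   4.01] 13.342944553251277 [0.29 1.04 0.1 ] 30.55
```

>>> move_arm(targets=[[0,0.05,0,0,0,0,75],[0,0.1,0,0,0,0,75],[0,0.15,0,0,0,0,75],[0,0.15,0,0,0,0,75]])

```text
clock: 31.05
position: [547.7, 100.4, 13.4]
ee_rot: [0.777, 0.63, -0.001, -0.0]
contact_force: [-5.7, 1.2, 2.2]
gripper_width: 60.3
```

```bash
python3 -c "
from j import *
F()"
```

```text
Fx -5.8 Fy -0.0 Fz 2.2 [-70.92   4.03] 13.37215795669543 [0.51 1.47 0.05] 31.05
```

>>> move_arm(targets=[[0,0.05,0,0,0,0,75],[0,0.1,0,0,0,0,75],[0,0.1,0,0,0,0,75]])

```text
clock: 31.42
position: [547.6, 100.4, 13.4]
ee_rot: [0.777, 0.63, -0.002, -0.001]
contact_force: [-9.4, 3.6, 4.3]
gripper_width: 60.5
```

```bash
python3 -c "
from j import *
F()"
```

```text
Fx -9.9 Fy 1.6 Fz 4.3 [-70.96   3.99] 13.369839963866866 [1.13 2.28 0.1 ] 31.425
```

>>> move_arm(targets=[[0,-1,0,0,0,0,75],[0,-3,-0.5,0,0,0,75],[0,-4,-6,0,0,0,75],[0,-5,-12,0,0,0,75],[0,-7,-16,0,0,0,75],[0,-7,-16,0,0,0,75],[0,-7,-16,0,0,0,75]])

```text
clock: 32.3
position: [481.3, 115.0, 173.5]
ee_rot: [0.777, 0.63, 0.001, 0.0]
contact_force: [0.1, 0.6, 0.0]
gripper_width: 60.6
```

```bash
python3 -c "
from j import *
look('w17');F()"
```

```text
rail 2631 x [-0.38  9.83 19.31] y [-70.54   1.7   79.95] z 53.457290482289295 rect [9.5 5. ] [153.6  21. ] 89.7
stop 169 x [-90.12 -83.8   -5.6 ] y [70.16 82.23 88.96] z 53.62339533722991 rect [-47.6  79.7] [15.2 84.8] 87.2
br27 none
br42 none
br57 7172 x [-60.59 -31.65  -1.37] y [-49.37   7.9   67.21] z 56.47440535649744 rect [-31.2   9.4] [ 60.8 119.6] 0.1
Fx 0.1 Fy -0.1 Fz -0.3 [-139.09    4.23] 172.7154605312105 [ 0.06 -0.01 -0.02] 32.35
```

View pics/w17.png

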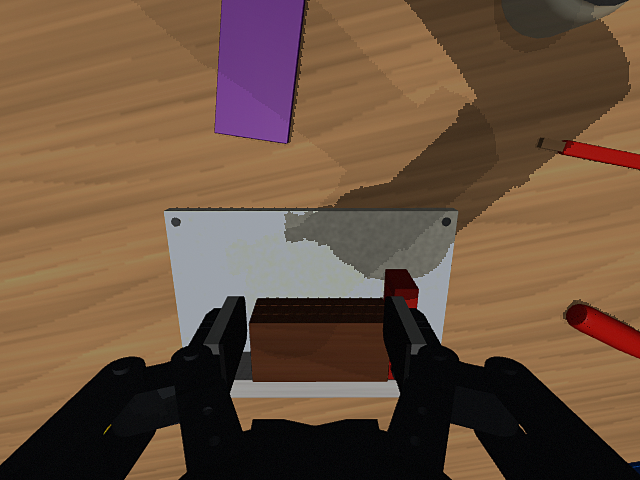

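The -x sides are now flush (stack edge at rows 299–322 px, no ledge). Last comes a light y push at the end to confirm stop contact.

```bash
python3 -c "
from j import *
jgo(-35,-88,19,0)"
```

```text
TCP rel [-139.09    4.23]
row [-9.21 10.42 15.37] [ -0.1   0.  -90. ] pos [481.03 114.77 172.72] yaw 78.02663592038762 F [ 0.1  -0.13 -0.34] w 60.6 t 32.35
```

>>> move_arm(targets=[[-3,3,0,0,0,-10,195],[-6,6,0,0,0,-20,195],[-9.2,10.4,0,0,0,-30,195],[-9.2,10.4,0,0,0,-40,195],[-9.2,10.4,0,0,0,-50,195],[-9.2,10.4,0,0,0,-60,195],[-9.2,10.4,0,0,0,-70,195],[-9.2,10.4,0,0,0,-80,195],[-9.2,10.4,4,0,0,-90,195],[-9.2,10.4,8,0,0,-90,195],[-9.2,10.4,9,0,0,-90,195],[-9.2,10.4,9,0,0,-90,195]])

```text
clock: 33.85
position: [563.8, 3.1, 82.7]
ee_rot: [0.104, 0.995, -0.001, -0.001]
contact_force: [0.2, 1.0, 1.0]
gripper_width: 20.2
```

```bash
python3 -c "
from j import *
look('w18')
jgo(-35,-88,18,0)"
```

```text
rail 5253 x [-0.59  9.54 19.03] y [-128.19  -91.81  -44.01] z 53.42959590809846 rect [  9.2 -85.2] [20.2 86.8] 0.1
stop none
br27 none
br42 none
br57 4271 x [-55.55 -35.88 -15.48] y [-50.45 -20.85   4.23] z 56.481686444262095 rect [-35.6 -22.6] [56.9 41.4] 89.9
TCP rel [-34.21 -87.48]
row [ 0.08 -0.05  6.59] [-0.  0.  0.] pos [564.63   3.31  83.95] yaw 168.05779349191178 F [-1.14  0.96  0.34] w 20.3 t 33.9
```

View pics/w18.png

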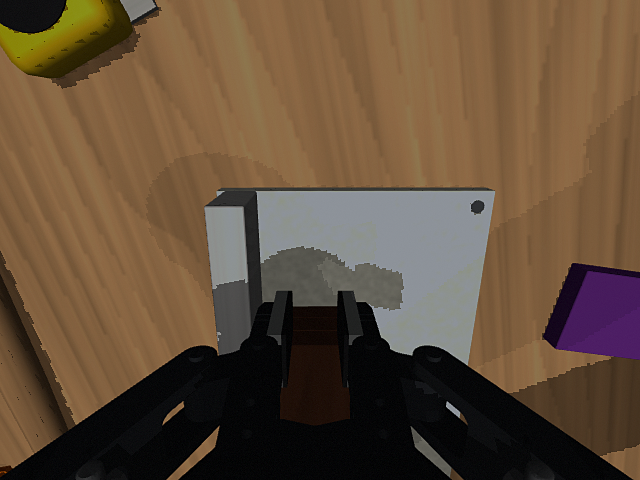

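```bash
python3 -c "
from j import *
s=arm.read_state();im,d=arm.get_image('wrist');p=arm.camera_params('wrist');P=cloud(d,p['mtx'],p['mount'])
for lo in range(-110,110,10):
    m=(P[...,0]>=lo)&(P[...,0]<lo+10)&(d>0)&(P[...,2]<8)&(P[...,1]>-14)&(d<230)
    if m.sum()>20: print(lo,m.sum(),'ztool max',np.percentile(P[m][:,2],[50,98]),'y',np.percentile(P[m][:,1],[2,98]))
"
```

```text
-70 201 ztool max [-87.56 -83.1 ] y [-12.84 -10.48]
-60 2713 ztool max [-83.18 -68.93] y [-13.01 -10.58]
-50 6923 ztool max [-75.   -53.16] y [-12.54   8.31]
-40 4961 ztool max [-58.48 -46.79] y [-12.98  11.82]
-30 2066 ztool max [-53.2  -12.39] y [-12.09   6.01]
-20 2583 ztool max [-41.49  -6.56] y [-13.28   7.89]
-10 2790 ztool max [-79.8   -6.57] y [-12.01   8.47]
0 2511 ztool max [-82.09 -73.07] y [-12.03  -9.04]
10 2922 ztool max [-36.94  -4.72] y [-13.17   9.37]
20 1950 ztool max [-51.92  -9.94] y [-12.36   1.95]
30 4229 ztool max [-56.38 -45.68] y [-12.97  11.82]
40 7500 ztool max [-73.29 -52.36] y [-12.44   8.89]
50 3056 ztool max [-82.19 -66.83] y [-12.85 -10.5 ]
60 409 ztool max [-86.73 -81.55] y [-12.9  -10.51]
```

>>> move_arm(targets=[[0.2,0,3,0,0,0,195],[0.2,0,6,0,0,0,195],[0.2,0,6.7,0,0,0,195],[0.2,0.6,6.7,0,0,0,195],[0.2,1.2,6.7,0,0,0,195],[0.2,1.7,6.7,0,0,0,195],[0.2,2,6.7,0,0,0,195],[0.2,2.2,6.7,0,0,0,195],[0.2,2.2,6.7,0,0,0,195]])

```text
clock: 35.08
position: [566.3, 25.4, 16.6]
ee_rot: [0.104, 0.995, -0.0, -0.0]
contact_force: [-1.4, 0.1, 0.6]
gripper_width: 20.1
```

```bash
python3 -c "
from j import *
F()"
```

```text
Fx -1.4 Fy -0.1 Fz 0.6 [-37.12 -65.51] 16.614941621139792 [-0.03 -0.06  0.03] 35.075
```

>>> move_arm(targets=[[0,0.1,0,0,0,0,195],[0,0.2,0,0,0,0,195],[0,0.3,0,0,0,0,195],[0,0.35,0,0,0,0,195],[0,0.4,0,0,0,0,195],[0,0.4,0,0,0,0,195]])

```text
clock: 35.83
position: [566.8, 28.5, 16.5]
ee_rot: [0.104, 0.995, -0.001, -0.0]
contact_force: [0.5, -5.0, 2.4]
gripper_width: 20.3
```

```bash
python3 -c "
from j import *
F()"
```

```text
Fx 1.5 Fy -4.8 Fz 2.4 [-37.31 -62.37] 16.528999995540676 [-1.28  0.01 -0.04] 35.825
```

>>> move_arm(targets=[[0,0.05,0,0,0,0,195],[0,0.1,0,0,0,0,195],[0,0.15,0,0,0,0,195],[0,0.15,0,0,0,0,195]])

```text
clock: 36.33
position: [566.6, 28.7, 16.5]
ee_rot: [0.105, 0.995, -0.001, -0.001]
contact_force: [1.0, -10.1, 1.5]
gripper_width: 20.3
```

```bash
python3 -c "
from j import *
F()"
```

```text
Fx 3.1 Fy -9.6 Fz 1.5 [-37.57 -62.29] 16.542490450825905 [-2.68 -0.07 -0.08] 36.325
```

>>> move_arm(targets=[[0,-1,0,0,0,0,195],[0,-3,0,0,0,0,195],[0,-4,-5,0,0,0,195],[0,-3,-11,0,0,0,195],[2,0,-16,0,0,0,0],[2,0,-18,0,0,0,0],[2,0,-18,0,0,0,0],[2,0,-18,0,0,0,0]])

```text
clock: 37.33
position: [547.0, 34.3, 195.1]
ee_rot: [0.105, 0.995, -0.0, -0.001]
contact_force: [-0.8, 0.8, -0.9]
gripper_width: 85.1
```

```bash
python3 -c "
from j import *
J,im=look('w19');F()
cv2.imwrite('pics/w19z.png',cv2.resize(im[180:480,150:450],None,fx=2,fy=2,interpolation=cv2.INTER_CUBIC))
im,d=arm.get_image('scene');cv2.imwrite('pics/s19.png',cv2.resize(im[220:360,260:420],None,fx=4,fy=4,interpolation=cv2.INTER_CUBIC))
"
```

```text
rail 5918 x [-0.46  9.25 19.01] y [-127.5   -23.62  128.92] z 53.4423395997068 rect [9.2 1.5] [ 20.1 259.5] 0.1
stop 650 x [-88.65 -50.48 -10.74] y [70.12 80.23 88.8 ] z 53.56898836523507 rect [-49.3  79.8] [78.7 18.9] 1.1
br27 none
br42 none
br57 7095 x [-60.02 -30.32  -1.52] y [-49.65   5.36  68.52] z 56.5067629894603 rect [-30.5   9.7] [ 59.1 120. ] 0.0
Fx -0.4 Fy 0.1 Fz 0.5 [-57.83 -60.91] 194.80600303857338 [-0.04 -0.02  0.02] 37.375
```

View pics/w19z.png

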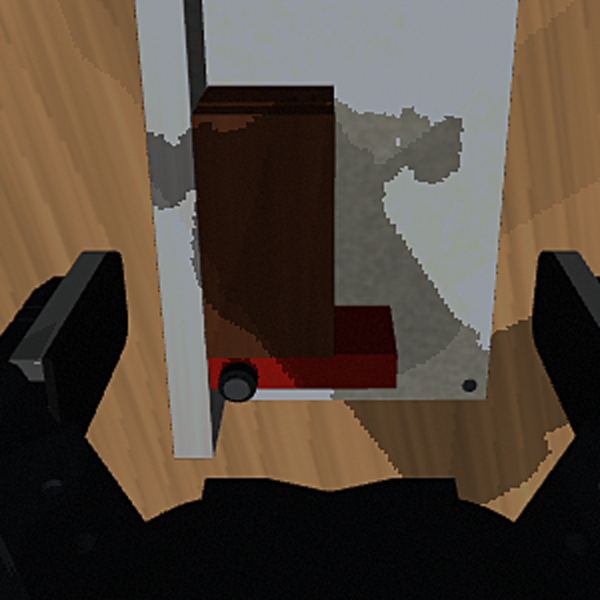

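View pics/s19.png

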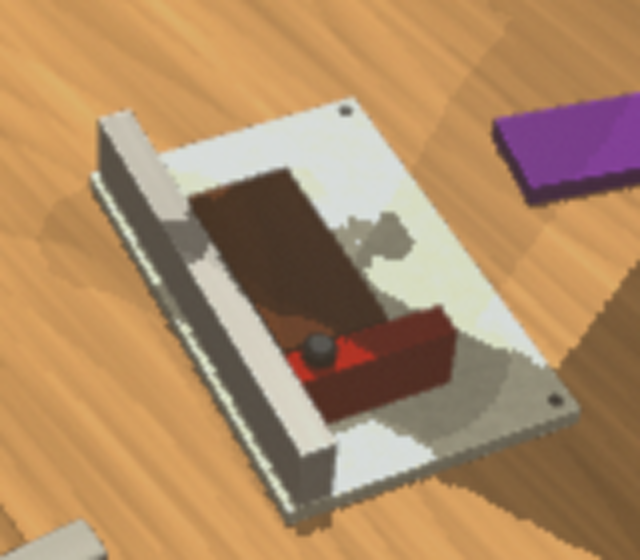

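>>> move_arm(targets=[[5,0,0,0,0,0,0],[10,-3,4,0,0,0,0],[10,-3,4,0,0,0,0],[10,-3,4,0,0,0,0],[10,-3,4,0,0,0,0]])

```text
clock: 38.05
position: [445.8, 26.7, 157.2]
ee_rot: [0.104, 0.995, 0.0, 0.001]
contact_force: [1.0, -0.3, -0.0]
gripper_width: 85.7
```

```bash
python3 -c "
from j import *
J,im=look('w20');F()
hsv=cv2.cvtColor(im,cv2.COLOR_BGR2HSV)
br=(hsv[...,1]>70)&(hsv[...,0]<16)&(hsv[...,2]<140)
for lo in range(12,57,5):
    zb=(J[...,2]>lo)&(J[...,2]<=lo+5)&br
    e=zb&(abs(J[...,1]+50)<8)&(J[...,0]>-57)&(J[...,0]<-5)
    x=zb&(abs(J[...,0]+60)<8)&(J[...,1]>-47)&(J[...,1]<67)
    x1=x&(J[...,1]<-10);x2=x&(J[...,1]>30)
    print(lo,'end y',e.sum(),np.median(J[e][:,1]) if e.sum() else None,'side x',x.sum(),[np.median(J[k][:,0]) if k.sum() else None for k in (x,x1,x2)])
"
```

```text
rail 4901 x [-0.89  9.56 18.97] y [-128.12  -60.08  127.09] z 53.47879455544967 rect [8.9 0.9] [ 21.2 259.2] 0.2
stop 389 x [-89.77 -75.31 -60.3 ] y [69.64 78.17 88.74] z 53.55839915210262 rect [-75.   79.3] [29.9 19.5] 0.2
br27 none
br42 none
br57 3555 x [-60.28 -23.11  -1.84] y [-49.79 -27.52  60.06] z 56.5214349846635 rect [-30.9   8. ] [116.2  59.8] 89.8
Fx 0.3 Fy -0.6 Fz 0.8 [-155.44  -89.16] 157.1755436010403 [-0.01  0.01 -0.  ] 38.1
12 end y 78 -50.282889708111384 side x 73 [np.float64(-60.54003943945902), np.float64(-60.54690317885308), np.float64(-60.528167079000184)]
17 end y 145 -50.4031720477938 side x 118 [np.float64(-60.614431179463), np.float64(-60.59639555081966), np.float64(-60.68183188429603)]
22 end y 142 -50.46093759941961 side x 131 [np.float64(-60.562101431660565), np.float64(-60.591434192616404), np.float64(-60.527812899888055)]
27 end y 136 -50.58261311363498 side x 109 [np.float64(-60.540825855101616), np.float64(-60.496996143265676), np.float64(-60.571816843249074)]
32 end y 173 -50.58779969915172 side x 112 [np.float64(-60.5182940311866), np.float64(-60.47447287596711), np.float64(-60.56917568986287)]
37 end y 201 -50.46127840913848 side x 116 [np.float64(-60.53401164964092), np.float64(-60.513341430892716), np.float64(-60.56680585908621)]
42 end y 182 -50.02332786871783 side x 109 [np.float64(-60.74085849219635), np.float64(-60.81317620003237), np.float64(-60.675469446242886)]
47 end y 182 -50.011026073423494 side x 101 [np.float64(-60.75163290108282), np.float64(-60.79627400767265), np.float64(-60.71236923045799)]
52 end y 679 -47.39092919132241 side x 437 [np.float64(-58.16256366783143), np.float64(-56.56523656209089), np.float64(-59.44728548490827)]
```

View pics/w20.png

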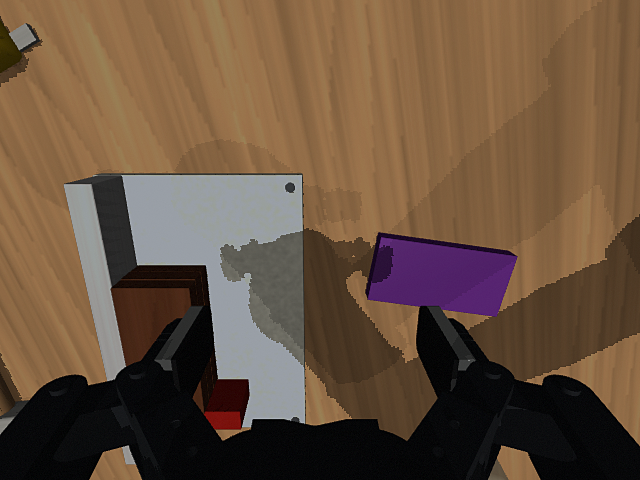

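All three layers agree: side faces are within 0.25 mm of each other and ends within 0.6 mm. Both match the measured rail and stop faces, so I hand the job in.

```bash
python3 -c "
from bench import arm
print(arm.job_done(), arm.read_state()['clock'])"
```

```text
the job is handed in; nothing more can be done
the job is handed in; nothing more can be done
```

All three blanks are stacked in the jig and flush in the corner. I put the two loose blanks on the jig's blank, slid the pile toward the stop, then pushed it by feel. The contact force never read above 10 N at rail or stop, against the 25 N limit. I handed the job in after about 38 s, with the arm clear; no verdict is reported.

**Final check:** The last wrist-camera measurement showed:

| Check | Result |
|---|---|
| Agreement between the three layers, rail side | within about 0.3 mm |
| Agreement between the three layers, stop side | within about 0.6 mm |
| Position against the measured rail and stop faces | within about 0.5 mm, measured from the blanks' outer faces and the stated 60 mm and 120 mm |
| Angle to the rail | about 0.2° or less |
| Top of pile | 56.5 mm above the bench (57 mm expected) |

**What went wrong on the way:** The bottom blank was left behind twice, about 16 mm when I slid the gripped pile and 3.5 mm in the first push toward the rail. Both times the fingertips were too high, and I corrected it with lower pushes.

**Disagreements and gaps:**
- The two pushes against the stop ended 1 mm apart in finger position. I put this down to the different finger opening, since the pictures showed contact both times.
- I did not measure the other bench items again at the end. No move came near them and the pictures showed nothing disturbed.

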